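# Put the spare scanner battery on charge at the shop counter

## Robot

A 6-joint arm with a two-finger parallel gripper is mounted at the origin on the work surface. World frame = base frame: x ahead of the robot, y to its left, z up, the work surface at z = 0. Lengths are in m, angles in rad, forces in N, time in s.
With the tool pointing down it reaches from about 0.275 to 0.85 m from the base axis. Payload 19 kg.
Tool frame: the origin (TCP) lies midway between the tips of the shut fingers; the grasp point (between the pads) lies 19 mm behind it; z points along the fingers, x is the direction in which the jaws open and shut, and the axes are right-handed (so a half turn about z gives the same grasp; the last joint's range is limited). The gripper opens to 85 mm and grips with 20 to 120 N. Pads are 22 mm wide; open, the fingers measure 114 mm over their backs; the gripper's body (76 mm by 85 mm) begins 54 mm behind the grasp point. The pads swing forward as they close: fully open they stand 13 mm farther back than shut.
Start: joints at [1.16, 0.15, 1.437, -0, 1.554, -0.134], TCP at [0.157, 0.553, 0.196] pointing down, gripper open.
Joint ranges: [-2.8, 2.8], [-0.68, 2.1], [0.12, 2.68], [-1.39, 4.53], [0.16, 2.79], [-2.81, 2.81]. Speed limits (rad/s): [1.89, 1.89, 2.22, 3.01, 3.01, 3.01].

## Interface

Orientations are given as a rotation vector (axis times angle).
In Python, from workcell import ctrl, imaging gives the robot as it stands. The module is installed in compiled form; this text tells all that it offers.
- The arm moves only by the shell command python3 -m creep 'ROWS' [OPENING] [FORCE]. ROWS is a JSON object of lists of equal length, an entry for each row: "offset": the shift along the tool's x, y, z scaled (see below), a list of three; "angular": the turn, a rotation vector about the tool's x, y, z scaled (see below), a list of three. In form: {"offset": [[x, y, z], ...], "angular": [[wx, wy, wz], ...]}. A call has 1 to 20 rows; each row is the pose to reach, as a shift and turn from the pose commanded when the call began, along the tool's axes at that moment, turning the shorter way round; what a row does not reach only later rows make up. The controller multiplies each number of a shift by 0.3 m and each number of a turn by 180 degrees. A row lasts 1/10 s, in which the tool goes at most 50 mm and 8.59 degrees, less where a joint would pass 70% of its speed; a pose out of reach is approached as far as the arm can. A call with a number of a shift or a turn outside -1 to 1 is refused whole. A call with a gripper value outside its range is refused whole. OPENING is the gripper's target within -1 to 1 (fully open at 1, half-way at 0, shut at -1), set as the call begins (- or left out, the last holds). The fingers move at their own pace and stop on an object; FORCE is the grip in N (left out, the last holds). Time passes only in rows, so rows that repeat a pose let the fingers close. It gives the time, the measured TCP pose, the force and the opening at its end, in the units of the state.
- ctrl.get_obs(): the state, without advancing time (a new reading comes with each control period).
- imaging.get_image(name): name is "scene" or "top"; returns the picture (384x512x3 uint8, red, green, blue); there is no depth.
- imaging.camera_model(name): a dict with "fovy" (degrees; the focal length in pixels is half the picture's height over the tangent of half this angle, whatever the lens; pixels are square), "cx", "cy" (the principal point, pixels), "k1" (the pictures are not rectified: a ray, as slopes to the right and down, at radius r is drawn at 1 + k1 r^2 times it, then the intrinsics apply), "R" (3x3) and "t" (3): a world point X has camera coordinates R X + t. Camera axes: x right, y down, z forward; pixel columns grow to the right and rows downward; lengths in m; the calibration is good to about 2 mm. A picture is of the moment at which its call begins. camera_model takes no time and is no camera call.
- ctrl.close_job(): hands the job in, once; it reports no verdict.
The state is a dict: "time_s": time; "q": joint angles; "joint_velocities": joint speeds; "joint_efforts": joint torques, N m; "tool_pos": TCP position; "ee_rot": TCP orientation; "contact_force": force on the tool from outside, world axes, zero at the start; "torque": the same for the moment, N m; "opening": finger opening in m.
Only numpy, scipy, OpenCV 4.12 (cv2) and the standard library are available. Lean on these libraries where they do the work, as an engineer would, in place of code of your own. Each camera call takes 0.05 s, during which the arm holds its last target.

## Task

The spare battery pack for the hand-held scanner is in the compartment with the yellow lid: open that lid well up, leave the other lids closed, and stand the pack upright in the charger's bay. Then slide the charger's recessed blue switch fully to the green mark. The yellow lid may stay open; do not disturb the other things on the counter.

Things in the scene. Friction and masses are not known exactly. Their poses are not given: they have to be found in the camera images.
- rack: Fixed dark steel base plate, 170 x 380 x 6 mm, carrying four closed grey compartments side by side along its y axis (pitch 92 mm, their order changes). Origin at the centre of its underside; its x axis runs from the front (fin side) of the compartments to the hinge side. Each compartment is 150 (x) x 88 (y) x 80 mm high outside, walls 3 mm, standing on the plate: rim 86 mm above the table, inner floor 34 mm above the table. Compartments and plate do not move.
- lid_yellow (a joint): Angle of the yellow lid in rad: 0 closed, grows as its front edge swings up, 1.9 at the stop. The hinge is stiff: it stays wherever it is left and takes about 1 to 2 N at the fin.
- lid_yellow_fin (a point): Pinch point inside the upper part of the upright finger fin of the yellow lid, 25 mm above the lid's top face. Fin: 16 mm (x) x 10 mm (y, the way to pinch it) x 34 mm high, 12 mm in from the front edge of the lid; its top is 9 mm above this point while closed. The lid is a flat plate 150 x 86 x 6 mm. Turns with the lid; while closed its axes are the rack's.
- lid_yellow_hinge (a point): Middle of the hinge line of the yellow lid, on the far rim at the lid's underside; the hinge line is the rack's y axis. The fin point lies 138 mm in front of it and 31 mm above it while closed.
- lid_red (a joint): Angle of the red lid in rad: 0 closed, grows as its front edge swings up, 1.9 at the stop. The hinge is stiff: it stays wherever it is left and takes about 1 to 2 N at the fin.
- lid_red_fin (a point): Pinch point inside the upper part of the upright finger fin of the red lid, 25 mm above the lid's top face. Fin: 16 mm (x) x 10 mm (y, the way to pinch it) x 34 mm high, 12 mm in from the front edge of the lid; its top is 9 mm above this point while closed. The lid is a flat plate 150 x 86 x 6 mm. Turns with the lid; while closed its axes are the rack's.
- lid_red_hinge (a point): Middle of the hinge line of the red lid, on the far rim at the lid's underside; the hinge line is the rack's y axis. The fin point lies 138 mm in front of it and 31 mm above it while closed.
- lid_blue (a joint): Angle of the blue lid in rad: 0 closed, grows as its front edge swings up, 1.9 at the stop. The hinge is stiff: it stays wherever it is left and takes about 1 to 2 N at the fin.
- lid_blue_fin (a point): Pinch point inside the upper part of the upright finger fin of the blue lid, 25 mm above the lid's top face. Fin: 16 mm (x) x 10 mm (y, the way to pinch it) x 34 mm high, 12 mm in from the front edge of the lid; its top is 9 mm above this point while closed. The lid is a flat plate 150 x 86 x 6 mm. Turns with the lid; while closed its axes are the rack's.
- lid_blue_hinge (a point): Middle of the hinge line of the blue lid, on the far rim at the lid's underside; the hinge line is the rack's y axis. The fin point lies 138 mm in front of it and 31 mm above it while closed.
- lid_green (a joint): Angle of the green lid in rad: 0 closed, grows as its front edge swings up, 1.9 at the stop. The hinge is stiff: it stays wherever it is left and takes about 1 to 2 N at the fin.
- lid_green_fin (a point): Pinch point inside the upper part of the upright finger fin of the green lid, 25 mm above the lid's top face. Fin: 16 mm (x) x 10 mm (y, the way to pinch it) x 34 mm high, 12 mm in from the front edge of the lid; its top is 9 mm above this point while closed. The lid is a flat plate 150 x 86 x 6 mm. Turns with the lid; while closed its axes are the rack's.
- lid_green_hinge (a point): Middle of the hinge line of the green lid, on the far rim at the lid's underside; the hinge line is the rack's y axis. The fin point lies 138 mm in front of it and 31 mm above it while closed.
- pack_center (a point): Centre of the battery pack: loose black block with an orange band and brass end contacts, 90 mm (its x) x 32 mm (its y, grasp across this) x 48 mm high (its z, upright), 0.17 to 0.35 kg. It stands upright on the inner floor of the yellow-lidded compartment with its length along the compartment, about 24 mm free on each side. Hidden while the lid is shut.
- charger: Fixed white and grey charger, 165 (x) x 126 (y) x 35 mm high, origin at the centre of its underside. Behind (+x) is the pack bay, a black-floored rectangular recess; in front (-x side) is the recessed switch slot, running along y, 32 mm wide (x), 102 mm long (y from -51 to +51 mm), 14 mm deep, its centre line at x = -56.5 mm. A green mark lies at its +y end (on), a red one at its -y end (off). All else of the top face is flat at 35 mm.
- bay (a point): Centre of the floor of the charger's pack bay, 25 mm above the table; bay 103 mm (x) x 42 mm (y), 10 mm deep, so 5 to 6 mm clearance round the pack, which stands in it upright with its length along x, either way round, and rises 38 mm above the rim. Axes as the charger's.
- switch (a joint): Position of the charger's blue slide switch in m: 0 off, 0.030 fully on; grows towards the charger's +y (green mark). It moves with about 2 N and stays where it is left.
- switch_tab (a point): Centre of the top face of the blue switch tab, level with the charger's top face (35 mm above the table). The tab is 28 mm (x) x 22 mm (y) x 13.5 mm and fills the slot's depth; at 0 it lies at y = +10 mm of the charger, leaving the slot empty for 50 mm on its -y (red) side, where a fingertip goes in to push it. Axes as the charger's.
- till_roll: Bystander: white paper till roll standing on end, 76 mm across, 79 mm high; loose, origin at the centre of its underside.
- can: Bystander: red-labelled can, 74 mm across, 90 mm high; loose, origin at the centre of its underside.
- carton: Bystander: green carton, 75 x 130 x 60 mm; loose, origin at the centre of its underside.
- soap: Bystander: dark pink soap bottle, 70 mm across, 130 mm high; loose, origin at the centre of its underside.
- jar: Bystander: amber jar, 76 mm across, 100 mm high; loose, origin at the centre of its underside.
- scanner: Bystander: hand-held scanner lying flat, about 170 x 70 x 36 mm; loose, origin at the centre of its underside.
There are look-alikes about, which are no part of the job. Leave any turquoise look-alike of the charger alone.

How it is judged:
On the way, in this order (a step that is already met when the one before it is completed fails the run):
1. the yellow lid is open by more than 1.1 rad (value of joint lid_yellow above 1.1 rad), for 0.2 s.
2. the pack stands in the charger's bay, released and at rest (x of pack_center in the frame of bay between -0.012 and 0.012 m and y of pack_center in the frame of bay between -0.009 and 0.009 m and z of pack_center in the frame of bay between 0.02 and 0.028 m and angle between pack_center's own z axis and vertical below 0.12 rad and angle between the x axis of pack_center and the x axis of bay, either way round below 0.2 rad and contact force between pack and the fingers below 0.2 N and linear speed of pack below 0.02 m/s), for 0.2 s.
3. the switch is fully on (value of joint switch above 0.026 m), for 0.2 s.
At the end, for the whole second after the job is handed in: Pack upright (0.12 rad) on the bay floor, within 12 mm along and 9 mm across of the bay centre and 0.2 rad of its direction, released and at rest; switch above 26 of its 30 mm; red, blue and green lids closed (below 0.1 rad). The yellow lid may be at any angle (all of step 2 and value of joint switch above 0.026 m and value of joint each of lid_red, lid_blue, lid_green below 0.1 rad); the robot touches nothing.
It fails at once if another lid is opened by more than 0.2 rad (value of joint any of lid_red, lid_blue, lid_green above 0.2 rad).
It fails at once if the switch is pushed on before the pack stands in the bay (value of joint switch above 0.015 m and distance between pack_center and bay above 0.06 m).
It fails at once if a bystander is moved by more than 30 mm (distance of any of till_roll, can, carton, soap, jar, scanner from where it was at the start of the episode above 0.03 m).
It also fails if it takes over 66 s, if anything falls off the work surface, if the arm or the gripper's body presses on something with over 40 N, if the wrist force passes 120 N, or if a joint passes its speed limit or range.

## Working session

There is one attempt and no reset: what is moved stays moved. The work goes in short steps, Python scripts to look and compute and a shell command to move; the robot and the scene stay as the last step left them, time stands still between calls to the robot, and variables do not carry over. Pictures are saved under pics/ and viewed, and the job is handed in when it is done.

```bash
mkdir -p pics; ls
python3 - <<'E'
from workcell import ctrl, imaging
import cv2
print(ctrl.get_obs())
for n in("scene","top"):
    m=imaging.camera_model(n);print(n,m)
    cv2.imwrite(f"pics/{n}0.png",cv2.resize(imaging.get_image(n)[:,:,::-1],(800,600),interpolation=cv2.INTER_CUBIC))
E
```

```text
pics
{'time_s': 0.0, 'q': array([ 1.15998743e+00,  1.50938640e-01,  1.43802396e+00,  2.72264700e-05,
        1.55384447e+00, -1.34030039e-01]), 'joint_velocities': array([ 0.00104608,  0.00061469, -0.00019252, -0.0004124 , -0.00089877,
       -0.00127269]), 'joint_efforts': array([-2.21826827e-03, -7.13085580e+01, -5.70852113e+01, -4.15456943e-04,
        9.60122998e-03,  2.48699740e-05]), 'tool_pos': array([0.15702762, 0.55282777, 0.195806  ]), 'ee_rot': array([ 2.50619043e+00,  1.89341375e+00, -1.68274832e-03]), 'contact_force': array([-0.10797046, -0.00850416, -0.95368204]), 'torque': array([-0.00305945,  0.05142968, -0.01226879]), 'opening': 0.0852978622392888}
scene {'fovy': 51.2295002576495, 'cx': 252.79664650150605, 'cy': 190.75044485617352, 'k1': -0.0796081958882833, 'R': array([[-0.78329875,  0.62160841, -0.00678658],
       [ 0.52998276,  0.66205439, -0.52990778],
       [-0.32490204, -0.41867287, -0.84802812]]), 't': array([ 0.37481195, -0.26831193,  1.50087902])}
top {'fovy': 46.66390719678637, 'cx': 255.22842432679823, 'cy': 190.54402347392016, 'k1': -0.14464849409128142, 'R': array([[ 0.00234487, -0.99989649, -0.01419574],
       [-0.99677465, -0.00119833, -0.08024246],
       [ 0.08021714,  0.01433811, -0.99667428]]), 't': array([0.06249436, 0.5374484 , 1.52242625])}
```

View pics/scene0.png

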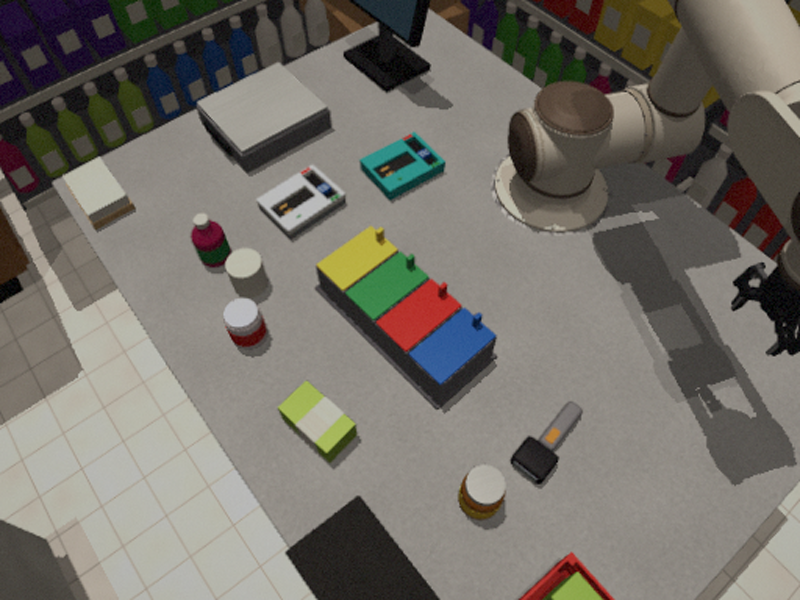

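View pics/top0.png

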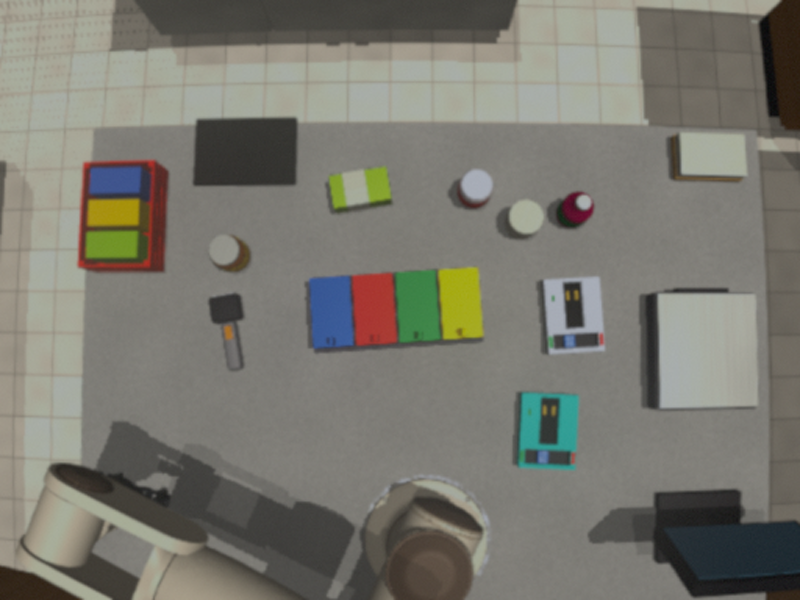

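The top view shows the yellow lid at the rack's right (−y) end with its fin at about (460,330). The white charger is at about (573,315), with its slot on the robot side and green at the left (+y). Next I'll enlarge both areas.

```bash
cat > h.py <<'E'
import numpy as np, cv2
from workcell import ctrl, imaging
def cam(n):
    m=imaging.camera_model(n); f=192/np.tan(np.radians(m["fovy"]/2)); return m,f
def ray(n,u,v):
    m,f=cam(n); d=np.array([(u-m["cx"])/f,(v-m["cy"])/f]); s=d.copy()
    for _ in range(30): s=d/(1+m["k1"]*(s@s))
    R=np.array(m["R"]); return -R.T@np.array(m["t"]), R.T@np.r_[s,1]
def atz(n,u,v,z):
    o,d=ray(n,u,v); return o+d*(z-o[2])/d[2]
def proj(n,X):
    m,f=cam(n); c=np.array(m["R"])@np.array(X)+m["t"]; s=c[:2]/c[2]; s=s*(1+m["k1"]*(s@s)); return np.array([m["cx"],m["cy"]])+f*s
def crop(n,x0,y0,w,h,k,fn,img=None):
    im=imaging.get_image(n) if img is None else img
    c=im[y0:y0+h,x0:x0+w,::-1]; c=cv2.resize(c,None,fx=k,fy=k,interpolation=cv2.INTER_CUBIC)
    cv2.imwrite(f"pics/{fn}.png",c)
E
python3 - <<'E'
from h import *
t=imaging.get_image("top"); s=imaging.get_image("scene")
crop("top",190,160,130,75,6,"t_rack",t)
crop("top",335,165,65,65,9,"t_chg",t)
crop("scene",195,135,130,90,6,"s_rack",s)
crop("scene",155,95,75,60,9,"s_chg",s)
E
```

```text
(no output)
```

View pics/t_rack.png

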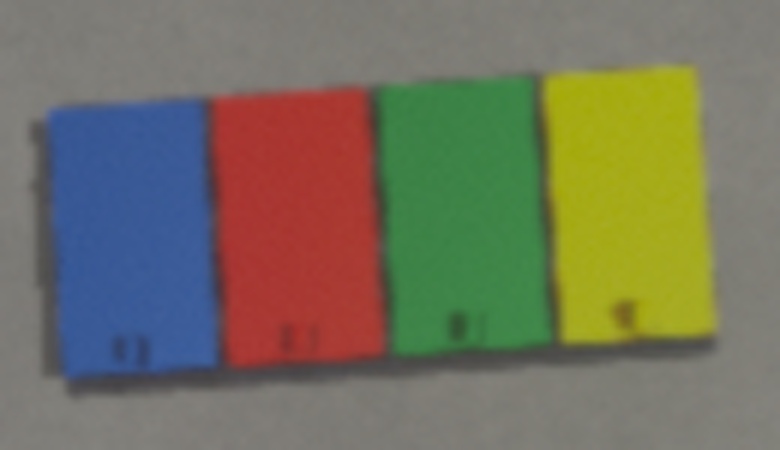

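View pics/t_chg.png

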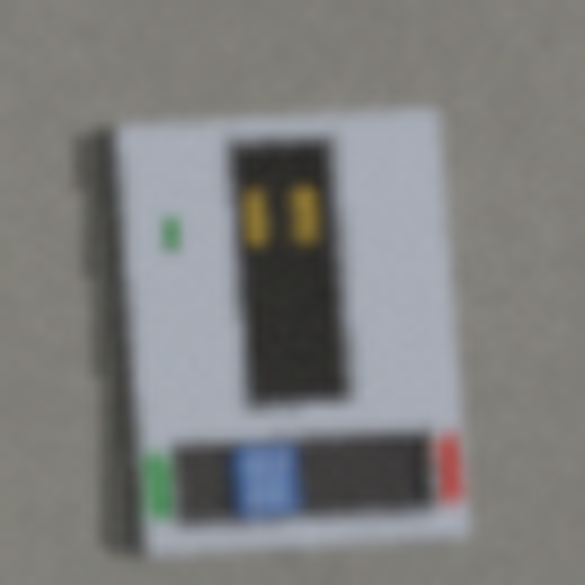

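View pics/s_rack.png

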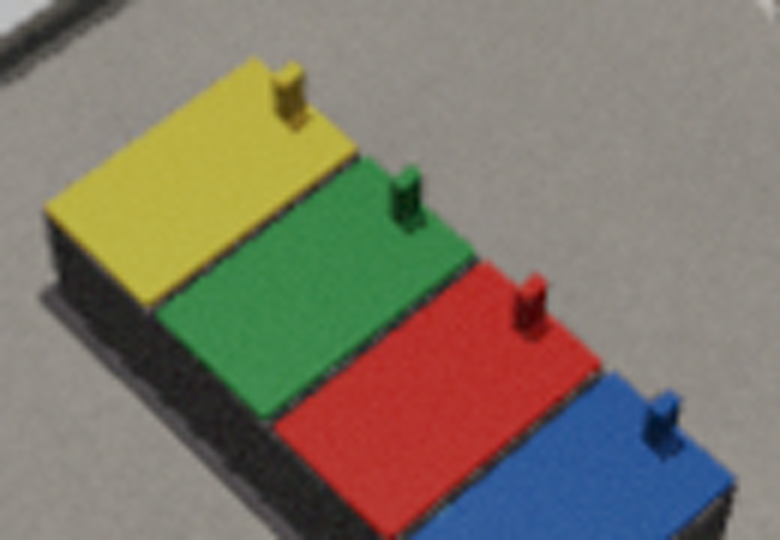

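View pics/s_chg.png

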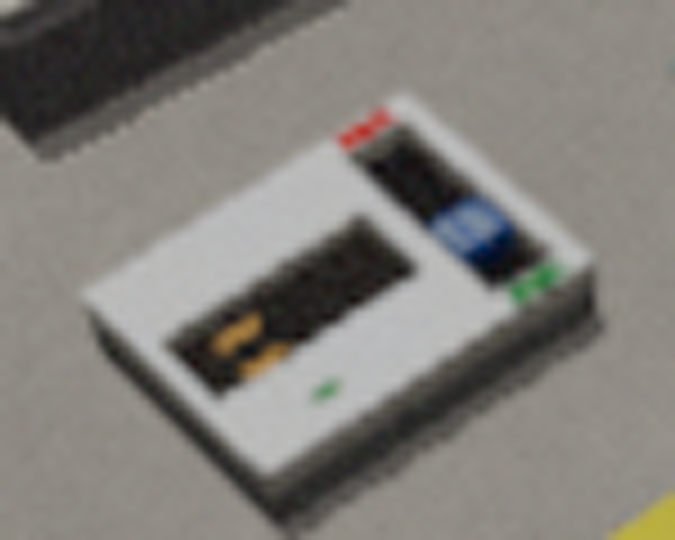

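```bash
cat > fit.py <<'E'
from h import *
from scipy.optimize import least_squares
def px(x0,y0,k,x,y): return np.array([x0+(x+.5)/k-.5,y0+(y+.5)/k-.5])
T=lambda x,y:("top",px(190,160,6,x,y)); S=lambda x,y:("scene",px(195,135,6,x,y))
C=lambda x,y:("top",px(335,165,9,x,y)); D=lambda x,y:("scene",px(155,95,9,x,y))
z=.092; yr=-138+43
rack=[(T(48,110),(75,181)),(T(697,65),(75,-181)),(T(716,338),(-75,-181)),(T(65,378),(-75,181)),
 (S(45,208),(75,-181)),(S(255,58),(-75,-181)),(S(358,152),(-75,-95)),(S(150,305),(75,-95))]
ch=[(C(118,125),(82.5,63)),(C(438,105),(82.5,-63)),(C(470,538),(-82.5,-63)),(C(148,557),(-82.5,63)),
 (D(83,295),(82.5,-63)),(D(400,95),(-82.5,-63)),(D(598,262),(-82.5,63)),(D(268,475),(82.5,63))]
def fit(o,z,p0):
    def W(p,b): 
        c,s=np.cos(p[2]),np.sin(p[2]); x,y=np.array(b)/1000; return [p[0]+c*x-s*y,p[1]+s*x+c*y,z]
    f=lambda p:np.concatenate([proj(n,W(p,b))-u for (n,u),b in o])
    r=least_squares(f,p0); print(r.x,np.round(f(r.x).reshape(-1,2),1).tolist()); return r.x
def pt(p,x,y): c,s=np.cos(p[2]),np.sin(p[2]); return np.array([p[0]+c*x-s*y,p[1]+s*x+c*y])
if __name__=="__main__":
    r=fit(rack,.092,[.5,0,0]); c=fit(ch,.035,[.5,-.3,0])
    fit(rack[:4],.092,[.5,0,0]);fit(ch[:4],.035,[.5,-.3,0])
    print("fin",pt(r,-.063,-.138),"hinge",pt(r,.075,-.138),"pack",pt(r,0,-.138))
    print("charger",c)
    for u in [(235,142),(328,135),(350,397),(252,407)]: print("bay rim", atz("top",*C(*u)[1],.035))
    print("tab",[atz("top",*C(*u)[1],.035) for u in [(268,480)]])
E
python3 fit.py; python3 -c "
from scipy.spatial.transform import Rotation as R
from workcell import ctrl
print(R.from_rotvec(ctrl.get_obs()['ee_rot']).as_matrix().round(3))"
```

```text
[0.5124157  0.0695426  0.07080639] [[-0.2, -0.2], [0.1, -0.3], [0.4, -0.8], [-0.4, 0.1], [-0.1, -0.2], [0.3, -0.4], [0.8, -0.7], [-0.2, 0.3]]
[ 0.50011317 -0.32434268  0.06035926] [[-0.0, 0.0], [0.1, 0.2], [0.3, -0.5], [0.1, -0.3], [-0.0, 0.1], [0.8, -0.3], [0.0, -0.2], [0.1, 0.4]]
[0.51146771 0.06949026 0.06713562] [[-0.1, -0.1], [0.2, 0.2], [0.4, -0.3], [-0.5, 0.2]]
[ 0.49955949 -0.32389939  0.05771904] [[-0.1, 0.1], [0.1, 0.4], [0.1, -0.3], [-0.1, -0.2]]
fin [ 0.45933668 -0.07256869] hinge [ 0.59699089 -0.06280557] pack [ 0.52217882 -0.06811161]
charger [ 0.50011317 -0.32434268  0.06035926]
bay rim [ 0.5722174  -0.30193248  0.035     ]
bay rim [ 0.57502401 -0.33835325  0.035     ]
bay rim [ 0.47400638 -0.34511652  0.035     ]
bay rim [ 0.470224   -0.30689698  0.035     ]
tab [array([ 0.44227046, -0.31273504,  0.035     ])]
[[ 0.273  0.962 -0.   ]
 [ 0.962 -0.273 -0.001]
 [-0.001 -0.    -1.   ]]
```

```bash
cat > go.py <<'E'
# usage: go.py x y z yaw_deg(tool x axis) -> offset/angular units
import sys
from h import *
from scipy.spatial.transform import Rotation as R
o=ctrl.get_obs(); A=R.from_rotvec(o["ee_rot"])
a=sys.argv[1:]
y=np.radians(float(a[3])); X=np.array([np.cos(y),np.sin(y),0]); Z=np.array([0,0,-1.]); B=R.from_matrix(np.c_[X,np.cross(Z,X),Z])
d=np.array([float(v) for v in a[:3]])-o["tool_pos"]
print("t",o["time_s"],"pos",o["tool_pos"].round(4),"F",o["contact_force"].round(1),"open",round(o["opening"],4),"q",o["q"].round(2))
print("offset",(A.inv().apply(d)/.3).round(4),"rows",np.linalg.norm(d)/.05,"ang",((A.inv()*B).as_rotvec()/np.pi).round(4))
E
python3 - <<'E'
from h import *
from fit import *
r=np.array([.512,.0695,.069])
for n,f in (("top",lambda u:((u[0]-190+.5)*6-.5,(u[1]-160+.5)*6-.5)),("scene",lambda u:((u[0]-195+.5)*6-.5,(u[1]-135+.5)*6-.5))):
    for dx in(-8,8):
        for dy in (-5,5):
            print(n,dx,dy,np.round(f(proj(n,[*pt(r,-.063+dx/1e3,-.138+dy/1e3),.126]))))
E
python3 go.py .459 -.0728 .19 94
```

```text
top -8 -5 [654. 331.]
top -8 5 [636. 332.]
top 8 -5 [652. 301.]
top 8 5 [633. 302.]
scene -8 -5 [297.  60.]
scene -8 5 [310.  71.]
scene 8 -5 [275.  76.]
scene 8 5 [287.  87.]
t 0.2 pos [0.1571 0.553  0.196 ] F [0.8 0.2 0.9] open 0.0856 q [ 1.16  0.15  1.44  0.    1.55 -0.13]
offset [-1.7314  1.5382  0.0212] rows 13.896447729041036 ang [-1.000e-04  2.000e-04 -1.103e-01]
```

```bash
python3 -m creep '{"offset":[[-0.87,0.77,0.01],[-0.87,0.77,0.01],[-0.87,0.77,0.01],[-0.87,0.77,0.01],[-0.87,0.77,0.01],[-0.87,0.77,0.01],[-0.87,0.77,0.01],[-0.87,0.77,0.01],[-0.87,0.77,0.01]],"angular":[[0,0,-0.055],[0,0,-0.055],[0,0,-0.055],[0,0,-0.055],[0,0,-0.055],[0,0,-0.055],[0,0,-0.055],[0,0,-0.055],[0,0,-0.055]]}' 0 30; python3 go.py .459 -.0728 .19 94
```

```text
time_s: 1.1
tool_pos: [0.3086, 0.238, 0.1935]
ee_rot: [-2.338, -2.099, -0.001]
contact_force: [-0.2, -0.3, -0.1]
opening: 0.0425
t 1.1 pos [0.3086 0.238  0.1935] F [-0.2 -0.3 -0.1] open 0.0425 q [ 0.46 -0.25  1.82  0.    1.57 -1.  ]
offset [-0.9762  0.6097  0.0116] rows 6.906212607683389 ang [ 0.0001 -0.0001 -0.0564]
```

```bash
python3 -m creep '{"offset":[[-0.976,0.61,0.012],[-0.976,0.61,0.012],[-0.976,0.61,0.012],[-0.976,0.61,0.012],[-0.976,0.61,0.012],[-0.976,0.61,0.012],[-0.976,0.61,0.012],[-0.976,0.61,0.012],[-0.976,0.61,0.012],[-0.976,0.61,0.012]],"angular":[[0,0,-0.056],[0,0,-0.056],[0,0,-0.056],[0,0,-0.056],[0,0,-0.056],[0,0,-0.056],[0,0,-0.056],[0,0,-0.056],[0,0,-0.056],[0,0,-0.056]]}' 0; python3 go.py .459 -.0728 .100 94
python3 - <<'E'
from h import *
crop("top",220,130,120,90,6,"t1"); crop("scene",170,80,130,95,6,"s1")
E
```

```text
time_s: 2.1
tool_pos: [0.4596, -0.0696, 0.1896]
ee_rot: [-2.138, -2.301, 0.0]
contact_force: [0.2, 0.4, -0.4]
opening: 0.0429
t 2.1 pos [ 0.4596 -0.0696  0.1896] F [ 0.2  0.4 -0.4] open 0.0429 q [-0.32 -0.08  1.69  0.    1.53 -1.96]
offset [-0.0106 -0.0025  0.2987] rows 1.7933917556643721 ang [-0.0002 -0.0002  0.0012]
```

View pics/s1.png

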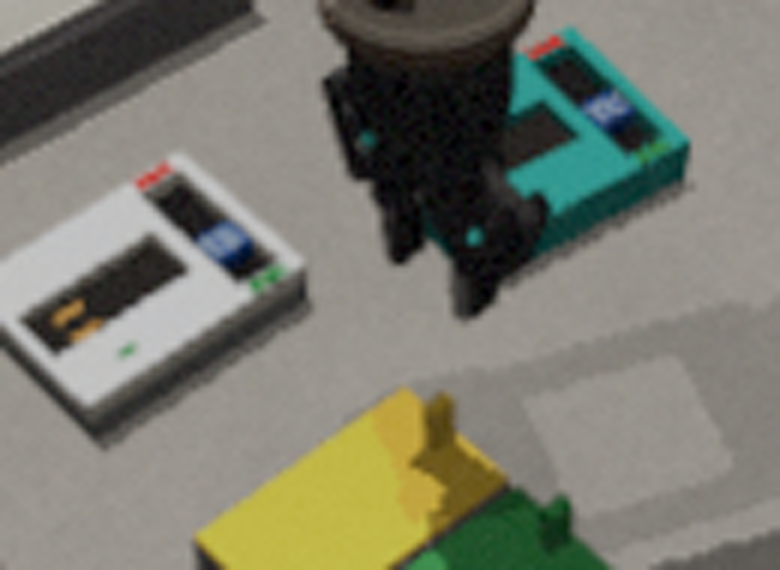

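The fingers are over the yellow fin (440,425 in the crop), clear of the green one. Now I'll descend.

```bash
python3 go.py .459 -.0728 .100 94; python3 -m creep '{"offset":[[0,0,0.1],[0,0,0.2],[0,0,0.3],[0,0,0.3],[0,0,0.3],[0,0,0.3]],"angular":[[0,0,0],[0,0,0],[0,0,0],[0,0,0],[0,0,0],[0,0,0]]}' 0; python3 go.py .459 -.0728 .100 94
python3 - <<'E'
from h import *
crop("scene",210,100,110,80,7,"s2")
E
```

```text
t 2.2 pos [ 0.4595 -0.0696  0.19  ] F [-0.6 -0.5 -0. ] open 0.0427 q [-0.32 -0.08  1.69  0.    1.53 -1.96]
offset [-0.0106 -0.0024  0.3   ] rows 1.8010831722956882 ang [ 0.0001 -0.      0.0014]
time_s: 2.8
tool_pos: [0.4604, -0.0711, 0.1017]
ee_rot: [2.138, 2.299, 0.001]
contact_force: [-1.0, -0.1, 0.3]
opening: 0.0426
t 2.8 pos [ 0.4604 -0.0711  0.1017] F [-1.  -0.1  0.3] open 0.0426 q [-0.32 -0.03  1.82 -0.    1.35 -1.96]
offset [-0.0052 -0.0052  0.0056] rows 0.05566813177315386 ang [0.0007 0.0003 0.0009]
```

View pics/s2.png

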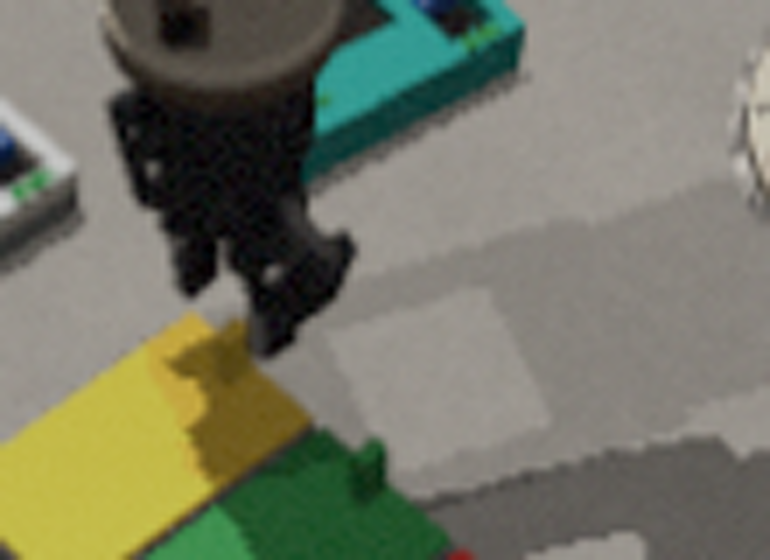

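Run:
```python
from h import *
for z in(.09,.1017,.108,.126):
    print(z,((proj("scene",[.4604,-.0711,z])-[210,100]+.5)*7-.5).round())
for p in ((.4604,-.0711+.028,.108),(.4604,-.0711-.028,.108),(.4604,-.0711+.028,.115),(.4604,-.0711-.028,.115)): print(((proj("scene",p)-[210,100]+.5)*7-.5).round())
crop("scene",230,125,40,40,14,"s3")
crop("top",270,185,60,50,12,"t3")
```

```text
0.09 [237. 383.]
0.1017 [236. 367.]
0.108 [236. 359.]
0.126 [235. 335.]
[273. 397.]
[199. 322.]
[273. 388.]
[198. 312.]
```

View pics/s3.png

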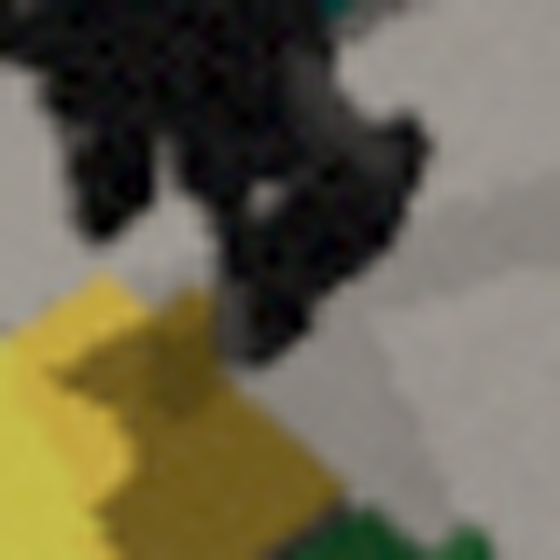

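View pics/t3.png

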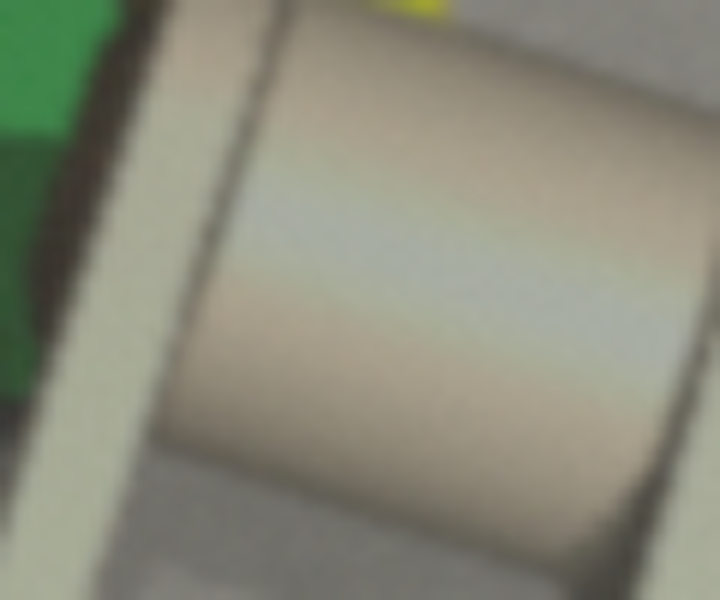

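```bash
python3 -m creep '{"offset":[[-0.005,-0.005,0],[-0.005,-0.005,0],[-0.005,-0.005,0],[-0.005,-0.005,0],[-0.005,-0.005,0],[-0.005,-0.005,0]],"angular":[[0,0,0],[0,0,0],[0,0,0],[0,0,0],[0,0,0],[0,0,0]]}' -1 20; python3 go.py .459 -.0728 .100 94
python3 - <<'E'
from h import *
crop("scene",230,125,40,40,14,"s4")
E
```

```text
time_s: 3.55
tool_pos: [0.4582, -0.0729, 0.0998]
ee_rot: [-2.14, -2.3, 0.0]
contact_force: [0.3, -0.8, 0.8]
opening: -0.0001
t 3.55 pos [ 0.4582 -0.0729  0.0998] F [ 0.3 -0.8  0.8] open -0.0001 q [-0.32 -0.03  1.82 -0.    1.34 -1.97]
offset [ 0.0002  0.0026 -0.0007] rows 0.016448623366222645 ang [-0.0001  0.      0.0007]
```

View pics/s4.png

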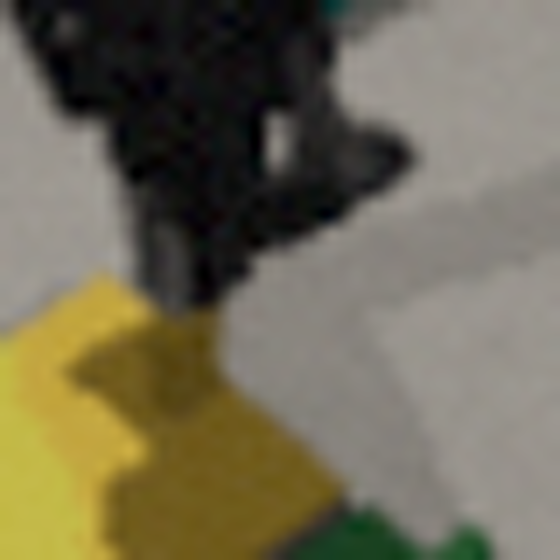

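Run:
```python
from h import *
print(proj("scene",[.4595,-.0696,.19]), "obs 242.5,127.5 (half open)")
print(proj("scene",[.4582,-.0729,.0998]), "obs 242.8,147.1 shut")
print(proj("top",[.1571,.553,.196]),proj("scene",[.1571,.553,.196]), "start")
t=cv2.imread("pics/top0.png"); s=cv2.imread("pics/scene0.png")
cv2.imwrite("pics/t0c.png",cv2.resize(t[440:530,80:200],None,fx=5,fy=5)); cv2.imwrite("pics/s0c.png",cv2.resize(s[240:370,710:800],None,fx=4.5,fy=4.5))
```

```text
[243.07086827 134.51256502] obs 242.5,127.5 (half open)
[243.52030157 151.71197289] obs 242.8,147.1 shut
[ 97.30092477 307.32922249] [473.12393164 219.37807407] start
```

View pics/t0c.png

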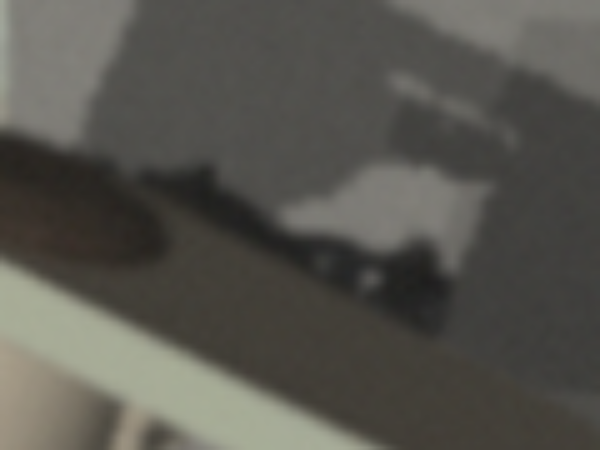

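View pics/s0c.png

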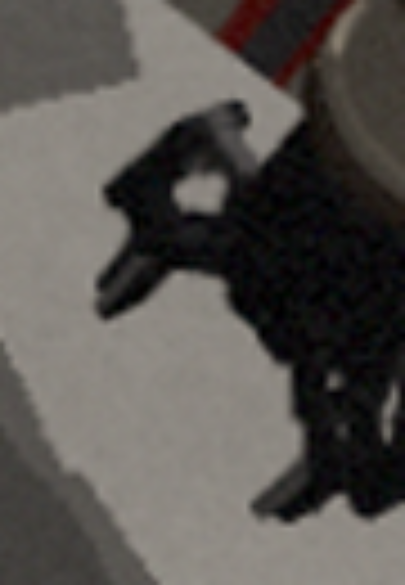

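The fingers shut on nothing. The picture also puts the shut tips at (242.8,147.1), where the projected TCP is (243.5,151.7), so they seem to sit about 24 mm higher than reported. I'll reopen and go down in short checked steps.

```bash
python3 -m creep '{"offset":[[0,0,0],[0,0,0],[0,0,0.0],[0,0,0.01],[0,0,0.02],[0,0,0.02]],"angular":[[0,0,0],[0,0,0],[0,0,0],[0,0,0],[0,0,0],[0,0,0]]}' 0 20;  python3 -m creep '{"offset":[[0,0,0.01],[0,0,0.02],[0,0,0.02]],"angular":[[0,0,0],[0,0,0],[0,0,0]]}'
python3 - <<'E'
from h import *
crop("scene",220,115,60,50,12,"s5")
E
```

```text
time_s: 4.2
tool_pos: [0.458, -0.0729, 0.0932]
ee_rot: [-2.14, -2.299, 0.001]
contact_force: [-0.7, -0.5, 0.4]
opening: 0.0426
time_s: 4.5
tool_pos: [0.458, -0.0729, 0.0873]
ee_rot: [-2.14, -2.299, 0.001]
contact_force: [0.5, -0.0, 0.3]
opening: 0.043
```

View pics/s5.png

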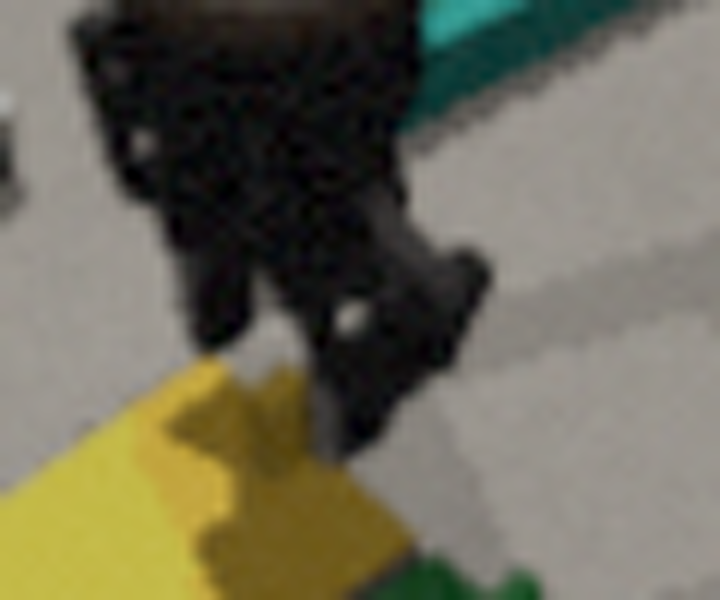

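```bash
python3 -m creep '{"offset":[[0,0,0.015],[0,0,0.03],[0,0,0.04],[0,0,0.04]],"angular":[[0,0,0],[0,0,0],[0,0,0],[0,0,0]]}'
python3 - <<'E'
from h import *
crop("scene",220,115,60,50,12,"s6")
E
```

```text
time_s: 4.95
tool_pos: [0.458, -0.0729, 0.0753]
ee_rot: [-2.14, -2.299, 0.001]
contact_force: [-0.5, 0.2, -0.5]
opening: 0.0429
```

View pics/s6.png

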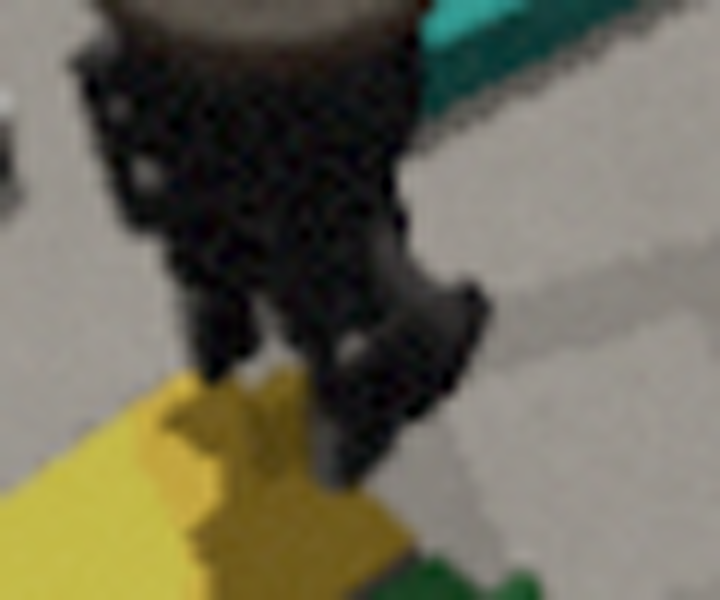

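The fingers now straddle the fin, seen at about (285,420). I'll close.

```bash
python3 -m creep '{"offset":[[0,0,0],[0,0,0],[0,0,0],[0,0,0],[0,0,0],[0,0,0]],"angular":[[0,0,0],[0,0,0],[0,0,0],[0,0,0],[0,0,0],[0,0,0]]}' -1 30
python3 - <<'E'
from h import *
crop("scene",220,115,60,50,12,"s7")
E
```

```text
time_s: 5.6
tool_pos: [0.4585, -0.0745, 0.0762]
ee_rot: [2.139, 2.298, -0.003]
contact_force: [-1.1, -13.9, 0.8]
opening: 0.009
```

View pics/s7.png

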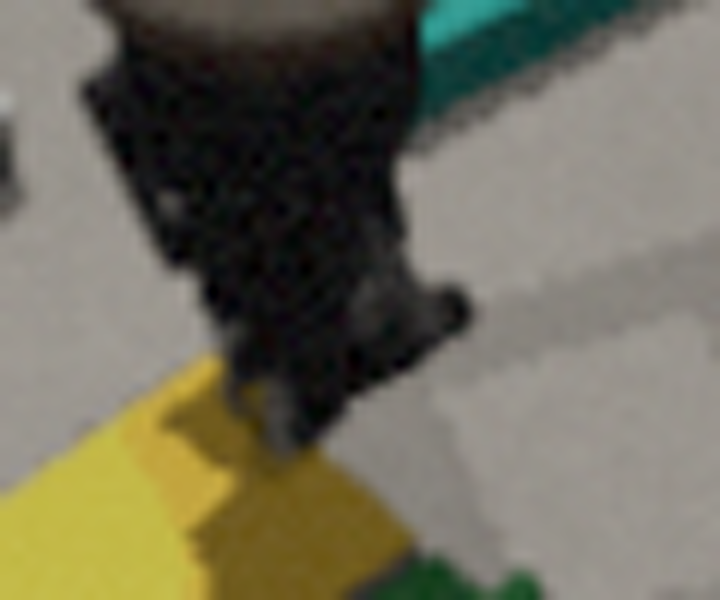

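```bash
python3 - <<'E'
import numpy as np
R,p=.1425,.2267
for t in np.arange(.1,1.61,.1): print(round(t,1),round(R*(np.cos(p)-np.cos(p+t))/.3,3),round(-R*(np.sin(p+t)-np.sin(p))/.3,3))
E
python3 go.py .459 -.0728 .100 94
```

```text
0.1 0.013 -0.046
0.2 0.03 -0.09
0.3 0.052 -0.132
0.4 0.078 -0.172
0.5 0.108 -0.209
0.6 0.141 -0.243
0.7 0.178 -0.273
0.8 0.217 -0.3
0.9 0.259 -0.322
1.0 0.303 -0.34
1.1 0.348 -0.354
1.2 0.395 -0.363
1.3 0.442 -0.368
1.4 0.489 -0.367
1.5 0.537 -0.362
1.6 0.583 -0.353
t 5.65 pos [ 0.4585 -0.0745  0.0762] F [ -0.2 -14.8   1.5] open 0.0089 q [-0.33 -0.01  1.86 -0.    1.29 -1.97]
offset [ 0.0052  0.0022 -0.0793] rows 0.4769993388384925 ang [0.0001 0.001  0.0006]
```

First a short lift to 0.5 rad as a test, with 2 mm of lateral relief.

```bash
python3 -m creep '{"offset":[[-0.008,0,0],[-0.008,0.013,-0.046],[-0.008,0.03,-0.09],[-0.008,0.052,-0.132],[-0.008,0.078,-0.172],[-0.008,0.108,-0.209],[-0.008,0.108,-0.209]],"angular":[[0,0,0],[0,0,0],[0,0,0],[0,0,0],[0,0,0],[0,0,0],[0,0,0]]}' -1 25
python3 - <<'E'
from h import *
crop("scene",180,90,110,90,7,"s8")
E
```

```text
time_s: 6.35
tool_pos: [0.4917, -0.0725, 0.1394]
ee_rot: [2.139, 2.3, 0.002]
contact_force: [-2.1, 3.0, -0.9]
opening: 0.0089
```

View pics/s8.png

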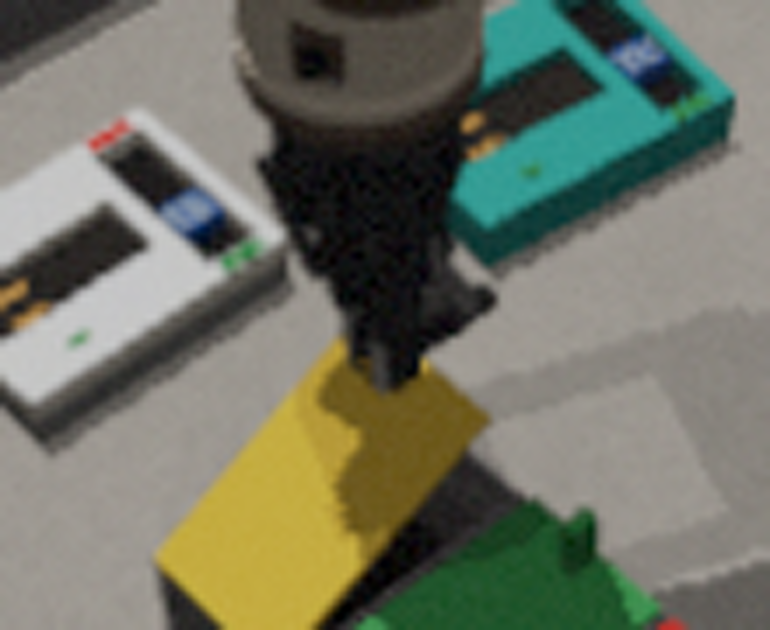

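The lid follows with low forces, so I'll continue the arc to about 1.55 rad.

```bash
python3 -m creep '{"offset":[[0,0.033,-0.034],[0,0.07,-0.064],[0,0.109,-0.091],[0,0.151,-0.113],[0,0.195,-0.131],[0,0.24,-0.145],[0,0.287,-0.154],[0,0.334,-0.159],[0,0.381,-0.158],[0,0.429,-0.153],[0,0.452,-0.149],[0,0.452,-0.149]],"angular":[[0,0,0],[0,0,0],[0,0,0],[0,0,0],[0,0,0],[0,0,0],[0,0,0],[0,0,0],[0,0,0],[0,0,0],[0,0,0],[0,0,0]]}' -1 25
python3 - <<'E'
from h import *
crop("scene",150,60,150,120,5,"s9")
E
```

```text
time_s: 7.6
tool_pos: [0.6268, -0.0631, 0.1834]
ee_rot: [2.139, 2.3, 0.001]
contact_force: [0.4, 2.2, 6.8]
opening: 0.0088
```

View pics/s9.png

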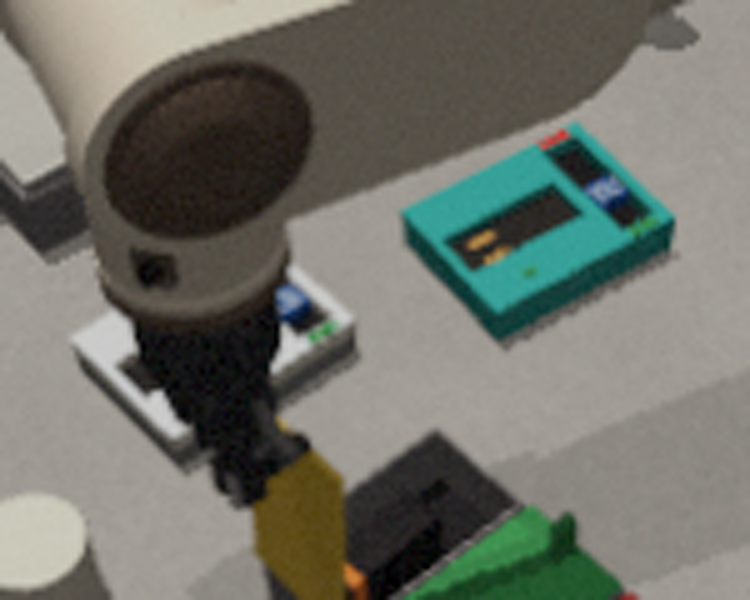

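```bash
python3 -m creep '{"offset":[[0,0,0],[0,0,0],[0,0,0],[0,0,0],[0,0,-0.1],[0,0,-0.2],[0,0,-0.28],[0,0,-0.28],[0,0,-0.28]],"angular":[[0,0,0],[0,0,0],[0,0,0],[0,0,0],[0,0,0],[0,0,0],[0,0,0],[0,0,0],[0,0,0]]}' 0
python3 go.py .522 -.068 .260 94
```

```text
time_s: 8.55
tool_pos: [0.626, -0.0633, 0.2671]
ee_rot: [2.14, 2.3, 0.0]
contact_force: [0.3, -0.1, 0.4]
opening: 0.043
t 8.55 pos [ 0.626  -0.0633  0.2671] F [ 0.3 -0.1  0.4] open 0.043 q [-0.22  0.25  1.17 -0.    1.71 -1.87]
offset [ 0.0093 -0.347   0.0237] rows 2.0877322224491026 ang [0.0001 0.0001 0.0007]
```

```bash
python3 -m creep '{"offset":[[0,-0.8,0],[0,-0.8,0],[0,-0.8,0],[0,-0.8,0],[0,-0.8,0],[0,-0.8,0]],"angular":[[0,0,0],[0,0,0],[0,0,0],[0,0,0],[0,0,0],[0,0,0]]}' 0
python3 - <<'E'
from h import *
t=imaging.get_image("top")
crop("top",250,150,90,75,8,"t10",t); crop("scene",180,100,100,80,8,"s10")
cv2.imwrite("pics/t10f.png",t[:,:,::-1])
E
```

```text
time_s: 9.15
tool_pos: [0.3832, -0.0804, 0.2671]
ee_rot: [2.141, 2.298, -0.0]
contact_force: [0.6, -1.2, 0.5]
opening: 0.0427
```

View pics/t10.png

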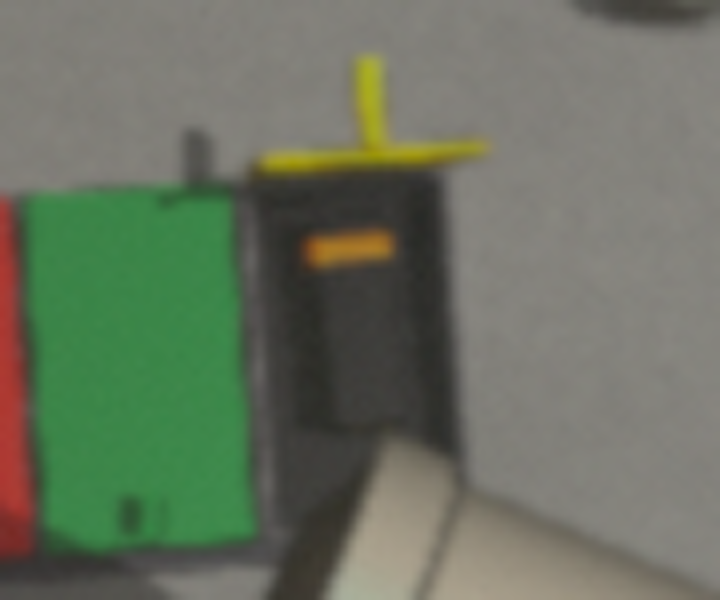

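View pics/s10.png

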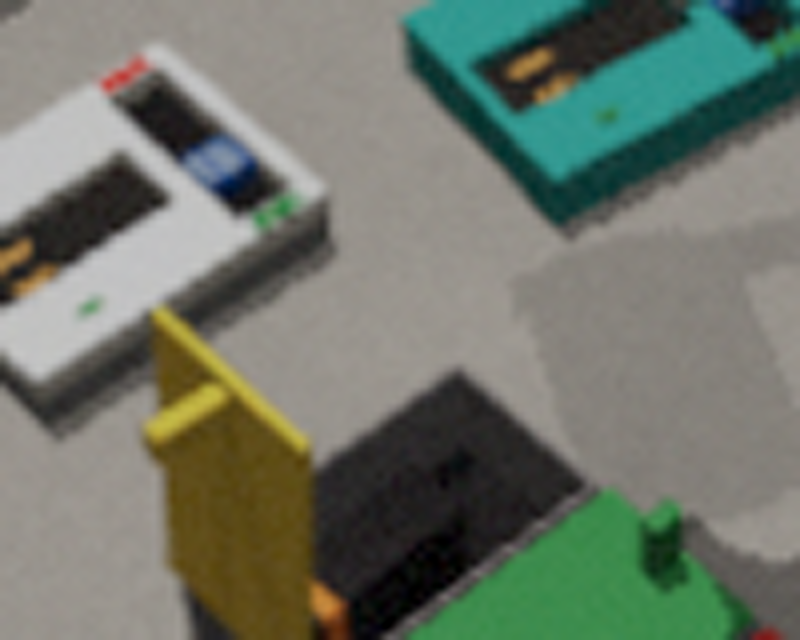

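Run:
```python
import cv2,numpy as np
im=cv2.imread("pics/t10f.png")[165:220,275:320].astype(float)
im=np.clip((im-20)*3,0,255).astype(np.uint8)
cv2.imwrite("pics/t11.png",cv2.resize(im,None,fx=12,fy=12,interpolation=cv2.INTER_CUBIC))
```

```text
(no output)
```

View pics/t11.png

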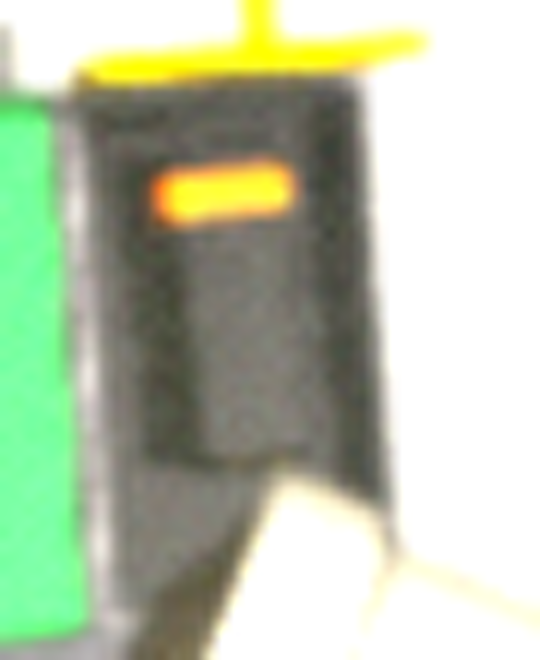

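Run:
```python
from h import *
P=lambda x,y:atz("top",275+(x+.5)/12-.5,165+(y+.5)/12-.5,.082)
for p in [(202,460),(180,220),(297,185),(310,330)]: print(p,P(*p).round(4))
r=[.512,.0695,.069]
from fit import pt
c=np.array(r)
q=lambda X:((proj("top",X)-[275,165]+.5)*12-.5).round()
for x,y in((-45,16),(-45,-16),(45,-16),(45,16)): print(x,y,q([*pt(c,x/1e3,-.138+y/1e3),.082]))
```

```text
(202, 460) [ 0.4915 -0.0578  0.082 ]
(180, 220) [ 0.5583 -0.0519  0.082 ]
(297, 185) [ 0.5682 -0.0846  0.082 ]
(310, 330) [ 0.5277 -0.088   0.082 ]
-45 16 [193. 518.]
-45 -16 [308. 510.]
45 -16 [284. 187.]
45 16 [170. 195.]
```

```bash
python3 go.py .531 -.073 .14 95
```

```text
t 9.25 pos [ 0.3862 -0.0806  0.2669] F [ 1.1 -0.4 -0.1] open 0.0428 q [-0.4  -0.25  1.68 -0.    1.71 -2.04]
offset [-0.009   0.4831  0.423 ] rows 3.8531101756682444 ang [ 0.0001  0.0001 -0.0052]
```

```bash
python3 -m creep '{"offset":[[-0.009,0.16,0],[-0.009,0.32,0],[-0.009,0.483,0],[-0.009,0.483,0.1],[-0.009,0.483,0.22],[-0.009,0.483,0.34],[-0.009,0.483,0.423],[-0.009,0.483,0.423],[-0.009,0.483,0.423]],"angular":[[0,0,-0.005],[0,0,-0.005],[0,0,-0.005],[0,0,-0.005],[0,0,-0.005],[0,0,-0.005],[0,0,-0.005],[0,0,-0.005],[0,0,-0.005]]}' 0.05
python3 go.py .531 -.073 .065 95
python3 - <<'E'
from h import *
crop("scene",170,70,110,95,7,"s12")
t=imaging.get_image("top")
crop("top",250,140,90,80,8,"t12",t)
E
```

```text
time_s: 10.15
tool_pos: [0.5318, -0.0725, 0.1402]
ee_rot: [-2.121, -2.316, 0.001]
contact_force: [-0.8, 0.2, 0.7]
opening: 0.0447
t 10.15 pos [ 0.5318 -0.0725  0.1402] F [-0.8  0.2  0.7] open 0.0447 q [-0.28  0.1   1.61 -0.    1.43 -1.94]
offset [-0.0014 -0.0025  0.2506] rows 1.5039383386698404 ang [-0.0004 -0.0001  0.0002]
```

View pics/s12.png

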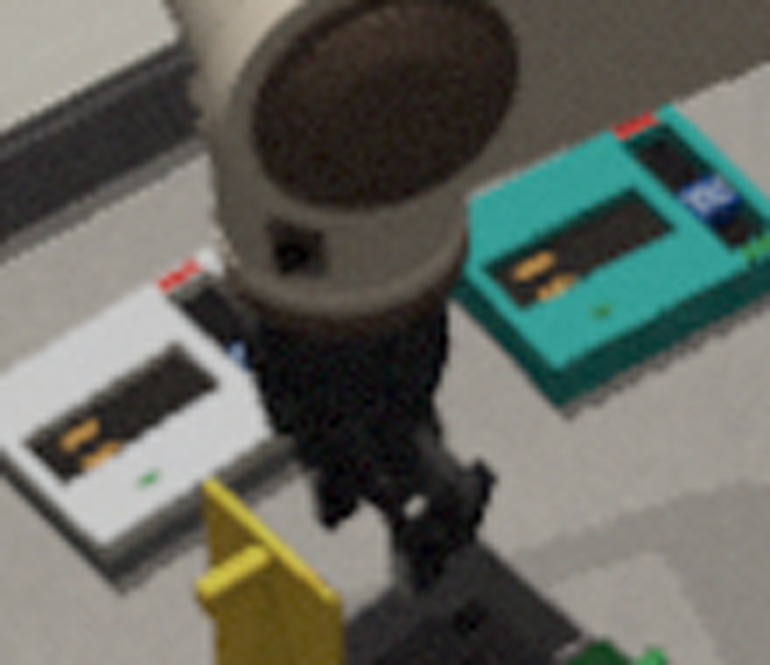

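View pics/t12.png

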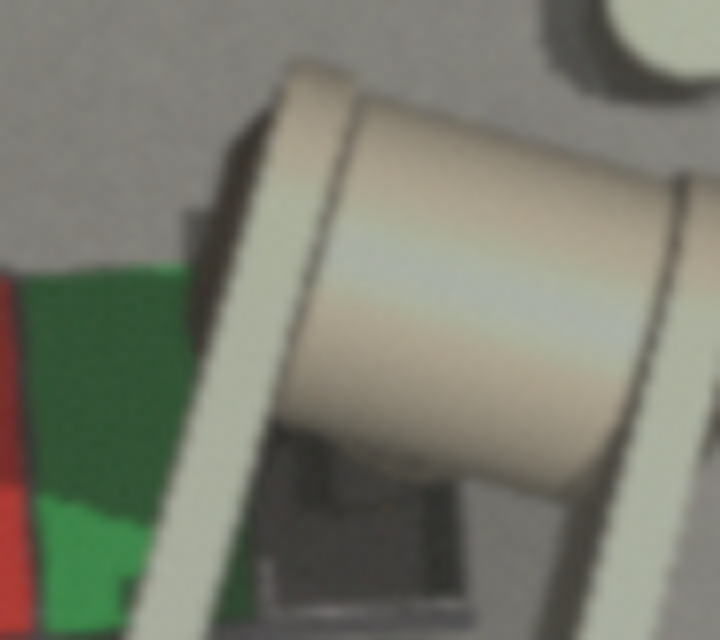

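```bash
python3 - <<'E'
from h import *
print(proj("scene",[.5318,-.0705,.170]),"obs 223.6 149.6")
E
python3 -m creep '{"offset":[[0,0,0.06],[0,0,0.12],[0,0,0.18],[0,0,0.24],[0,0,0.28],[0,0,0.28],[0,0,0.28]],"angular":[[0,0,0],[0,0,0],[0,0,0],[0,0,0],[0,0,0],[0,0,0],[0,0,0]]}' 0.05
python3 - <<'E'
from h import *
s=imaging.get_image("scene")
crop("scene",190,110,70,60,11,"s13",np.clip(s.astype(float)*1.8,0,255).astype(np.uint8))
E
```

```text
[224.21072283 150.13240132] obs 223.6 149.6
time_s: 10.95
tool_pos: [0.5319, -0.0729, 0.0573]
ee_rot: [2.121, 2.316, 0.001]
contact_force: [-0.9, 0.3, 0.9]
opening: 0.0447
```

View pics/s13.png

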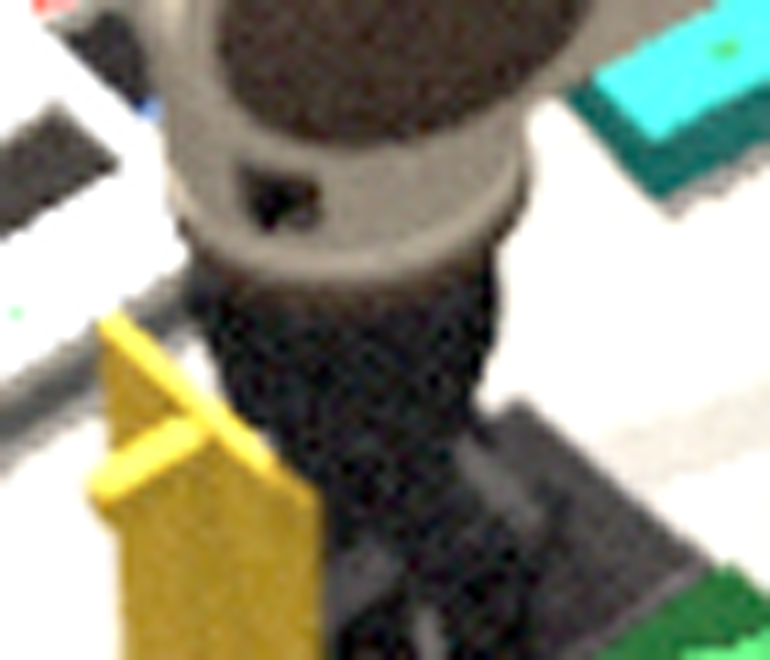

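```bash
python3 -m creep '{"offset":[[0,0,0.02],[0,0,0.04],[0,0,0.05],[0,0,0.05]],"angular":[[0,0,0],[0,0,0],[0,0,0],[0,0,0]]}' ; python3 -m creep '{"offset":[[0,0,0.02],[0,0,0.04],[0,0,0.055],[0,0,0.055]],"angular":[[0,0,0],[0,0,0],[0,0,0],[0,0,0]]}'
```

```text
time_s: 11.4
tool_pos: [0.531, -0.0727, 0.0408]
ee_rot: [-2.121, -2.316, 0.001]
contact_force: [-1.0, -0.7, -0.1]
opening: 0.0446
time_s: 11.8
tool_pos: [0.5309, -0.0727, 0.0239]
ee_rot: [-2.121, -2.316, 0.001]
contact_force: [0.5, -0.6, 0.3]
opening: 0.0448
```

No contact, so I'll grip.

```bash
python3 -m creep '{"offset":[[0,0,0],[0,0,0],[0,0,0],[0,0,0],[0,0,0],[0,0,0]],"angular":[[0,0,0],[0,0,0],[0,0,0],[0,0,0],[0,0,0],[0,0,0]]}' -1 50
python3 -m creep '{"offset":[[0,0,-0.03],[0,0,-0.08],[0,0,-0.16],[0,0,-0.26],[0,0,-0.36],[0,0,-0.46],[0,0,-0.56],[0,0,-0.6],[0,0,-0.6],[0,0,-0.6]],"angular":[[0,0,0],[0,0,0],[0,0,0],[0,0,0],[0,0,0],[0,0,0],[0,0,0],[0,0,0],[0,0,0],[0,0,0]]}'
python3 - <<'E'
from h import *
s=imaging.get_image("scene")
crop("scene",160,60,100,90,7,"s14",np.clip(s.astype(float)*1.6,0,255).astype(np.uint8))
E
```

```text
time_s: 12.4
tool_pos: [0.5314, -0.0728, 0.0249]
ee_rot: [2.122, 2.316, 0.0]
contact_force: [-0.2, 0.7, 1.3]
opening: 0.0313
time_s: 13.4
tool_pos: [0.5309, -0.0727, 0.2035]
ee_rot: [-2.121, -2.316, 0.001]
contact_force: [-0.9, 0.1, -2.7]
opening: 0.0312
```

View pics/s14.png

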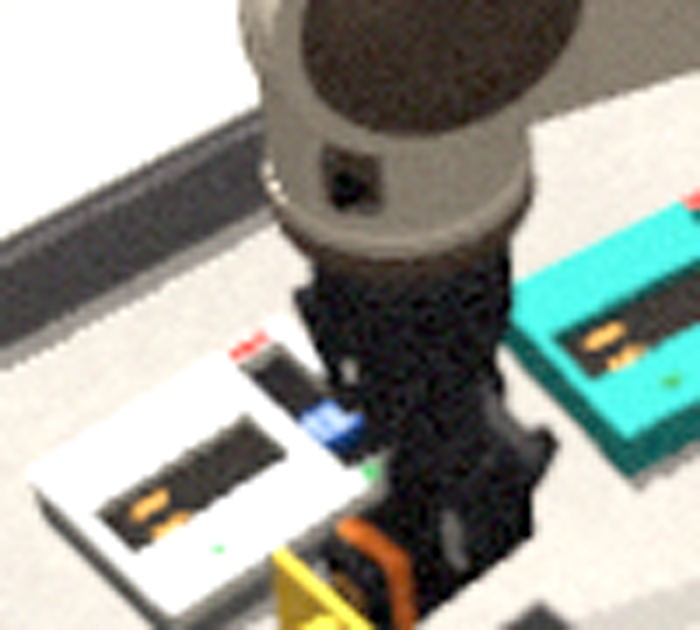

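```bash
python3 go.py .517 -.325 .10 93.4
```

```text
t 13.45 pos [ 0.5307 -0.0726  0.2031] F [-0.4 -0.2 -2.5] open 0.031 q [-0.28  0.07  1.52 -0.    1.56 -1.94]
offset [-0.8342 -0.1185  0.3434] rows 5.459174985555176 ang [-0.0007 -0.0002  0.009 ]
```

```bash
python3 -m creep '{"offset":[[-0.12,-0.02,0],[-0.25,-0.04,0],[-0.39,-0.06,0],[-0.53,-0.08,0],[-0.67,-0.1,0],[-0.78,-0.118,0],[-0.834,-0.118,0.06],[-0.834,-0.118,0.16],[-0.834,-0.118,0.26],[-0.834,-0.118,0.343],[-0.834,-0.118,0.343],[-0.834,-0.118,0.343]],"angular":[[0,0,0],[0,0,0.003],[0,0,0.005],[0,0,0.007],[0,0,0.009],[0,0,0.009],[0,0,0.009],[0,0,0.009],[0,0,0.009],[0,0,0.009],[0,0,0.009],[0,0,0.009]]}'
python3 go.py .517 -.325 .10 93.4
python3 - <<'E'
from h import *
s=imaging.get_image("scene"); t=imaging.get_image("top")
f=lambda s:np.clip(s.astype(float)*1.6,0,255).astype(np.uint8)
crop("scene",130,60,100,90,8,"s15",f(s)); crop("top",320,140,90,90,7,"t15",f(t))
E
```

```text
time_s: 14.65
tool_pos: [0.5177, -0.3249, 0.1016]
ee_rot: [-2.154, -2.285, 0.0]
contact_force: [-0.0, -0.3, -1.9]
opening: 0.0309
t 14.65 pos [ 0.5177 -0.3249  0.1016] F [-0.  -0.3 -1.9] open 0.0309 q [-0.69  0.27  1.48 -0.    1.39 -2.32]
offset [-0.0002 -0.0023  0.0054] rows 0.0353169808215647 ang [-0.0004 -0.0003  0.    ]
```

View pics/s15.png

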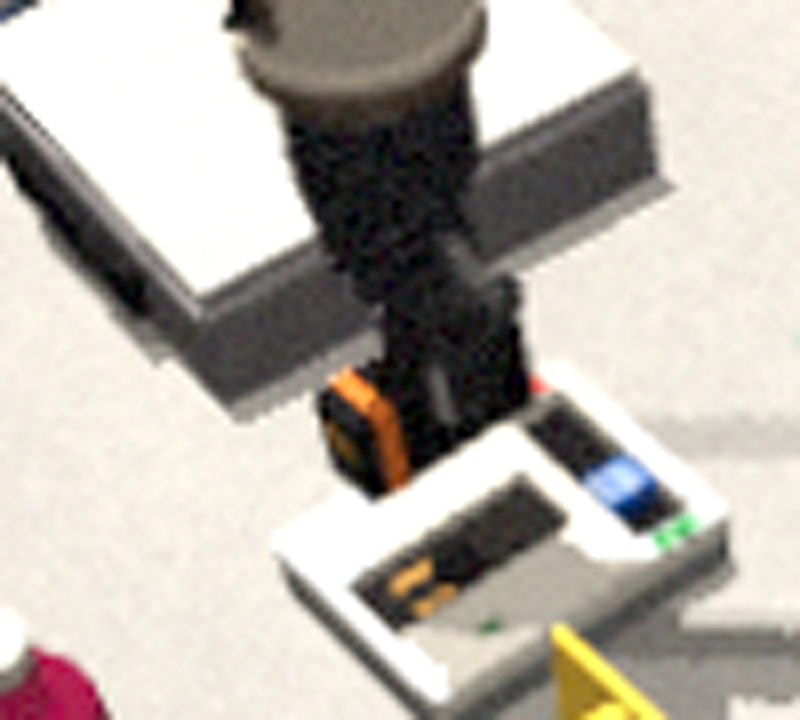

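View pics/t15.png

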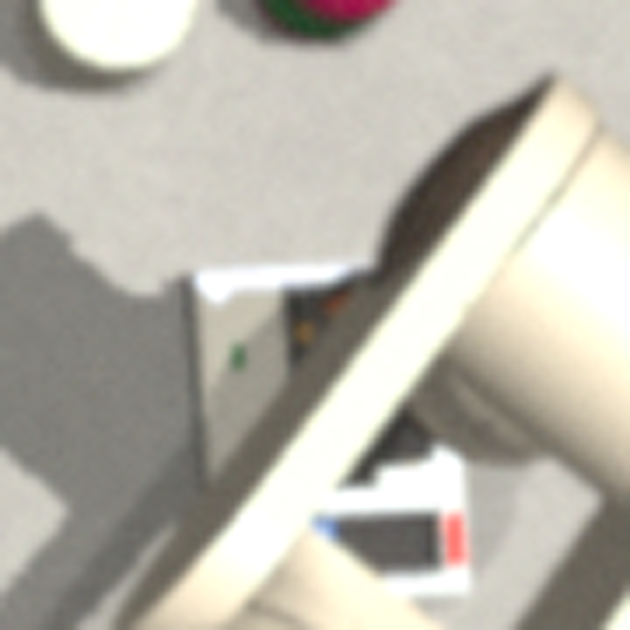

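Run:
```python
from h import *
s=imaging.get_image("scene")
crop("scene",160,95,40,35,18,"s16",np.clip(s.astype(float)*2.2,0,255).astype(np.uint8))
from fit import pt
c=np.array([.523,-.323,.059])
for z in (.111,.159):
  for x,y in((45,-16),(45,16),(-45,16)):
    print(z,x,y,((proj("scene",[*pt(c,x/1e3,y/1e3),z])-[160,95]+.5)*18-.5).round())
```

```text
0.111 45 -16 [204. 426.]
0.111 45 16 [302. 520.]
0.111 -45 16 [681. 282.]
0.159 45 -16 [158. 250.]
0.159 45 16 [258. 344.]
0.159 -45 16 [650. 103.]
```

View pics/s16.png

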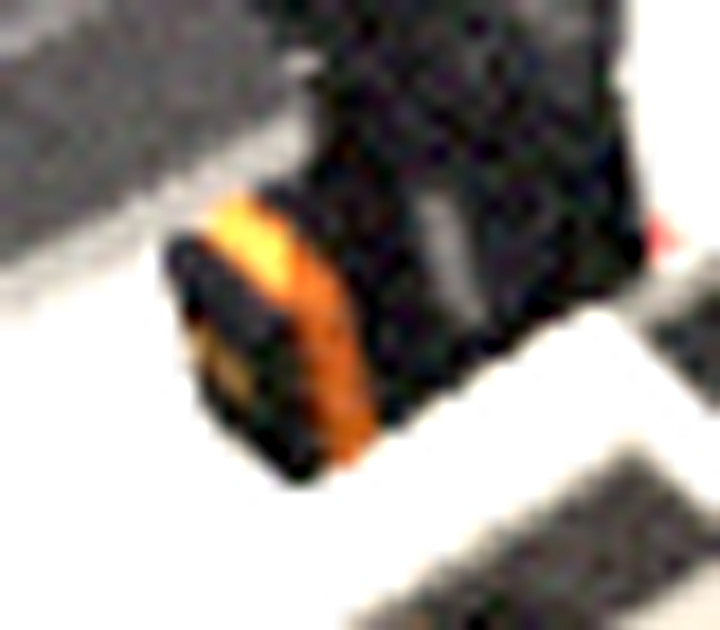

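Run:
```python
from h import *
s=imaging.get_image("top")
crop("top",350,165,40,50,14,"t16",np.clip(s.astype(float)*2.0,0,255).astype(np.uint8))
from fit import pt
c=np.array([.523,-.323,.059])
for z in (.111,.159):
  for x,y in((45,-16),(45,16),(-45,16),(-45,-16)):
    print(z,x,y,((proj("top",[*pt(c,x/1e3,y/1e3),z])-[350,165]+.5)*14-.5).round())
for x,y in((51.5,-21),(51.5,21),(-51.5,21),(-51.5,-21)):
    print("rim",x,y,((proj("top",[*pt(c,x/1e3,y/1e3),.035])-[350,165]+.5)*14-.5).round())
```

```text
0.111 45 -16 [371. 203.]
0.111 45 16 [237. 210.]
0.111 -45 16 [266. 592.]
0.111 -45 -16 [400. 584.]
0.159 45 -16 [424. 180.]
0.159 45 16 [286. 188.]
0.159 -45 16 [317. 582.]
0.159 -45 -16 [455. 574.]
rim 51.5 -21 [311. 208.]
rim 51.5 21 [144. 217.]
rim -51.5 21 [175. 633.]
rim -51.5 -21 [342. 623.]
```

View pics/t16.png

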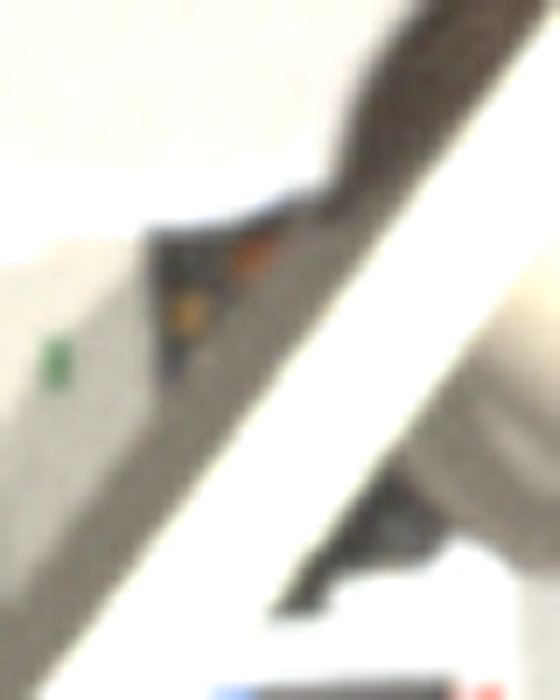

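```bash
python3 -m creep '{"offset":[[0,0.003,0.05],[0,0.003,0.11],[0,0.003,0.16],[0,0.003,0.2],[0,0.003,0.225],[0,0.003,0.225],[0,0.003,0.225]],"angular":[[0,0,0],[0,0,0],[0,0,0],[0,0,0],[0,0,0],[0,0,0],[0,0,0]]}'
python3 go.py .518 -.325 .0155 93.4
python3 - <<'E'
from h import *
s=imaging.get_image("scene"); t=imaging.get_image("top")
crop("scene",155,100,60,50,12,"s17",np.clip(s.astype(float)*1.5,0,255).astype(np.uint8))
crop("top",345,165,45,55,12,"t17",np.clip(t.astype(float)*1.5,0,255).astype(np.uint8))
from fit import pt
c=np.array([.523,-.323,.059])
for x,y in((45,-16),(45,16),(-45,16)):
   for z in(.043,.091): print(z,x,y,((proj("scene",[*pt(c,x/1e3,y/1e3),z])-[155,100]+.5)*12-.5).round())
E
```

```text
time_s: 15.55
tool_pos: [0.5191, -0.3253, 0.0348]
ee_rot: [2.154, 2.286, -0.0]
contact_force: [-0.1, -0.8, -2.0]
opening: 0.0315
t 15.55 pos [ 0.5191 -0.3253  0.0348] F [-0.1 -0.8 -2. ] open 0.0315 q [-0.69  0.33  1.55 -0.    1.26 -2.32]
offset [ 0.0011 -0.0035  0.0644] rows 0.3868664402140685 ang [0.0001 0.0001 0.    ]
0.043 45 -16 [236. 380.]
0.091 45 -16 [208. 271.]
0.043 45 16 [299. 441.]
0.091 45 16 [273. 333.]
0.043 -45 16 [541. 285.]
0.091 -45 16 [522. 175.]
```

View pics/s17.png

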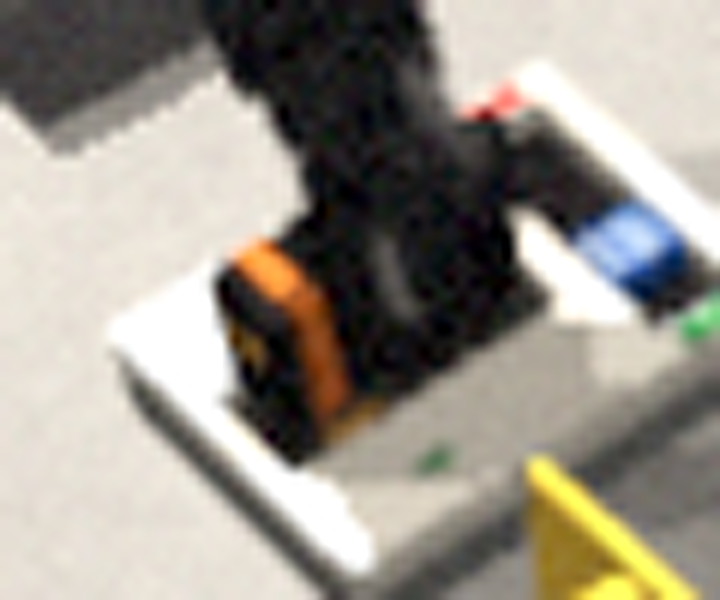

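View pics/t17.png

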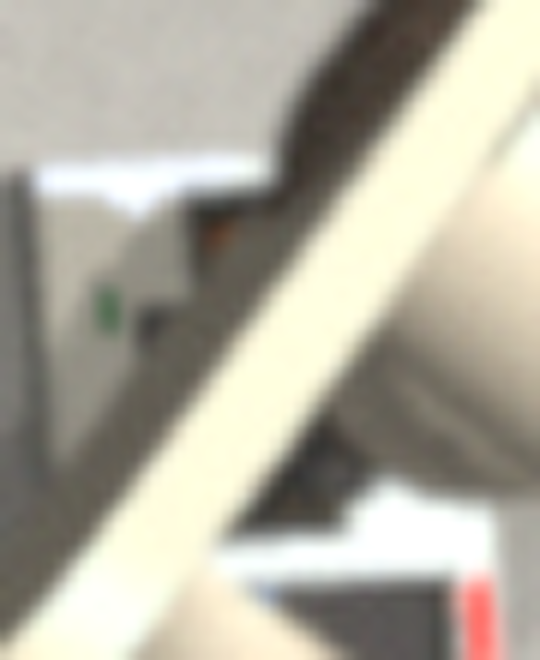

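```bash
python3 -m creep '{"offset":[[0,-0.002,0.015],[0,-0.002,0.03],[0,-0.002,0.045],[0,-0.002,0.045]],"angular":[[0,0,0],[0,0,0],[0,0,0],[0,0,0]]}'; python3 -m creep '{"offset":[[0,0,0.01],[0,0,0.018],[0,0,0.018]],"angular":[[0,0,0],[0,0,0],[0,0,0]]}'
```

```text
time_s: 16.05
tool_pos: [0.5179, -0.3249, 0.0201]
ee_rot: [-2.154, -2.286, 0.0]
contact_force: [0.2, -0.1, -2.6]
opening: 0.0312
time_s: 16.35
tool_pos: [0.5184, -0.3252, 0.0159]
ee_rot: [2.154, 2.286, -0.0]
contact_force: [-1.4, 0.6, 4.6]
opening: 0.031
```

Force went from −2.6 to +4.6 N: the pack is on the bay floor. I'll release and rise.

```bash
python3 -m creep '{"offset":[[0,0,-0.003],[0,0,-0.003],[0,0,-0.003],[0,0,-0.003],[0,0,-0.06],[0,0,-0.15],[0,0,-0.27],[0,0,-0.4],[0,0,-0.5],[0,0,-0.5],[0,0,-0.5]],"angular":[[0,0,0],[0,0,0],[0,0,0],[0,0,0],[0,0,0],[0,0,0],[0,0,0],[0,0,0],[0,0,0],[0,0,0],[0,0,0]]}' 0.3
python3 - <<'E'
from h import *
s=imaging.get_image("scene"); t=imaging.get_image("top")
crop("scene",145,90,75,60,10,"s18",np.clip(s.astype(float)*1.5,0,255).astype(np.uint8))
crop("top",340,155,60,60,10,"t18",np.clip(t.astype(float)*1.5,0,255).astype(np.uint8))
from fit import pt
c=np.array([.523,-.323,.059])
for x,y in((45,-16),(45,16),(-45,16),(-45,-16)):
   print(x,y,((proj("scene",[*pt(c,x/1e3,y/1e3),.073])-[145,90]+.5)*10-.5).round())
E
```

```text
time_s: 17.45
tool_pos: [0.5183, -0.3252, 0.1657]
ee_rot: [2.154, 2.286, -0.0]
contact_force: [0.4, 0.1, -0.6]
opening: 0.0556
45 -16 [282. 360.]
45 16 [336. 412.]
-45 16 [541. 281.]
-45 -16 [487. 232.]
```

View pics/s18.png

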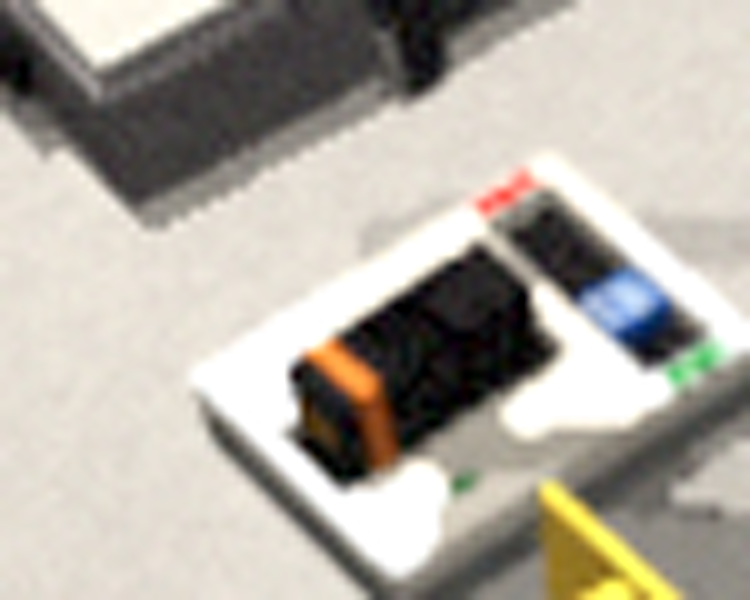

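View pics/t18.png

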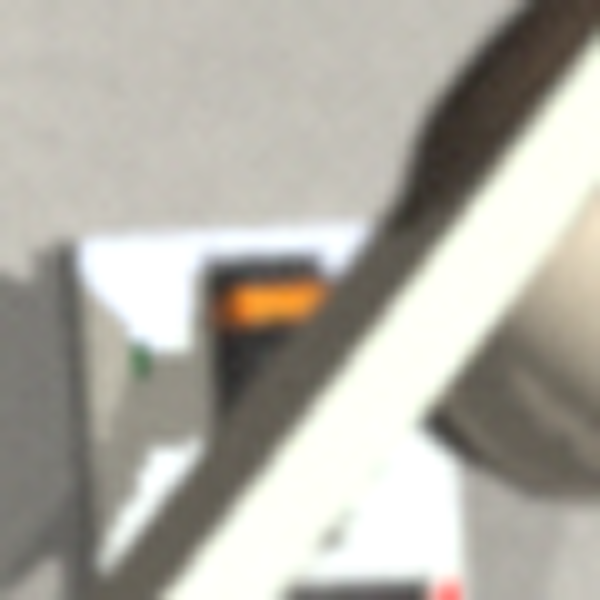

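The pack is upright in the bay: its far top corner is at (292,360), against (282,360) predicted. Next is the switch. I'll shut the fingers and move above the empty red side of the slot.

```bash
python3 go.py .4445 -.355 .06 93.4
```

```text
t 17.55 pos [ 0.5179 -0.3248  0.1642] F [-0.7  0.3 -0.1] open 0.0555 q [-0.69  0.24  1.4  -0.    1.51 -2.32]
offset [-0.0864 -0.2496  0.3476] rows 2.619573919246495 ang [-0.0004 -0.0004 -0.    ]
```

```bash
python3 -m creep '{"offset":[[-0.04,-0.12,0],[-0.086,-0.25,0],[-0.086,-0.25,0],[-0.086,-0.25,0.1],[-0.086,-0.25,0.2],[-0.086,-0.25,0.3],[-0.086,-0.25,0.347],[-0.086,-0.25,0.347],[-0.086,-0.25,0.347]],"angular":[[0,0,0],[0,0,0],[0,0,0],[0,0,0],[0,0,0],[0,0,0],[0,0,0],[0,0,0],[0,0,0]]}' -1 40
python3 go.py .4445 -.355 .003 93.4
python3 - <<'E'
from h import *
s=imaging.get_image("scene")
crop("scene",170,80,60,50,12,"s19",np.clip(s.astype(float)*1.5,0,255).astype(np.uint8))
o=ctrl.get_obs()["tool_pos"]
for z in(.02,.024,.028):print(z,((proj("scene",o+[0,.002,z])-[170,80]+.5)*12-.5).round())
print("landing",((proj("scene",[.4445,-.353,.035])-[170,80]+.5)*12-.5).round())
E
```

```text
time_s: 18.45
tool_pos: [0.4453, -0.3555, 0.0622]
ee_rot: [2.154, 2.286, -0.0]
contact_force: [-0.3, -0.3, 0.3]
opening: -0.0
t 18.45 pos [ 0.4453 -0.3555  0.0622] F [-0.3 -0.3  0.3] open -0.0 q [-0.81  0.22  1.63 -0.    1.29 -2.44]
offset [ 0.0019 -0.0027  0.1973] rows 1.1837096773793931 ang [0.0001 0.0001 0.0001]
0.02 [350. 300.]
0.024 [349. 291.]
0.028 [347. 281.]
landing [373. 410.]
```

View pics/s19.png

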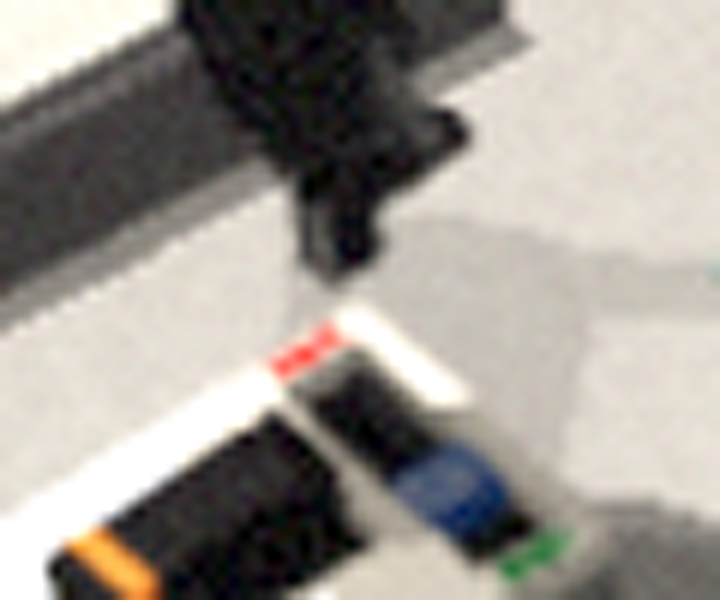

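```bash
python3 -m creep '{"offset":[[0.004,-0.003,0.06],[0.004,-0.003,0.12],[0.004,-0.003,0.17],[0.004,-0.003,0.18],[0.004,-0.003,0.18]],"angular":[[0,0,0],[0,0,0],[0,0,0],[0,0,0],[0,0,0]]}'
python3 - <<'E'
from h import *
s=imaging.get_image("scene")
crop("scene",180,90,45,40,16,"s20",np.clip(s.astype(float)*1.5,0,255).astype(np.uint8))
E
```

```text
time_s: 19.0
tool_pos: [0.4441, -0.3543, 0.0077]
ee_rot: [2.154, 2.286, -0.0]
contact_force: [0.0, 1.0, 0.8]
opening: 0.0002
```

View pics/s20.png

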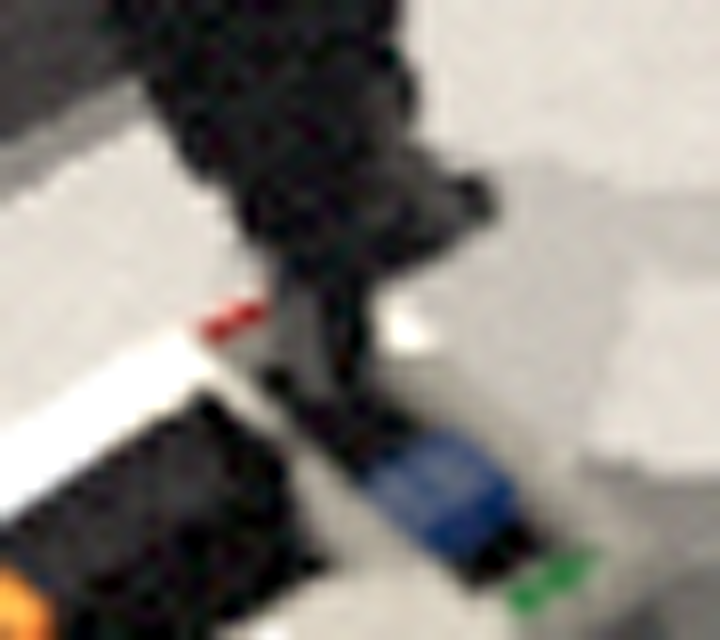

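```bash
python3 -m creep '{"offset":[[0,0,0.01],[0,0,0.02],[0,0,0.026],[0,0,0.026]],"angular":[[0,0,0],[0,0,0],[0,0,0],[0,0,0]]}'
python3 - <<'E'
from h import *
s=imaging.get_image("scene")
crop("scene",180,90,45,40,16,"s21",np.clip(s.astype(float)*1.5,0,255).astype(np.uint8))
E
```

```text
time_s: 19.45
tool_pos: [0.4438, -0.3541, -0.0005]
ee_rot: [-2.154, -2.286, 0.0]
contact_force: [0.9, -0.2, 0.1]
opening: -0.0001
```

View pics/s21.png

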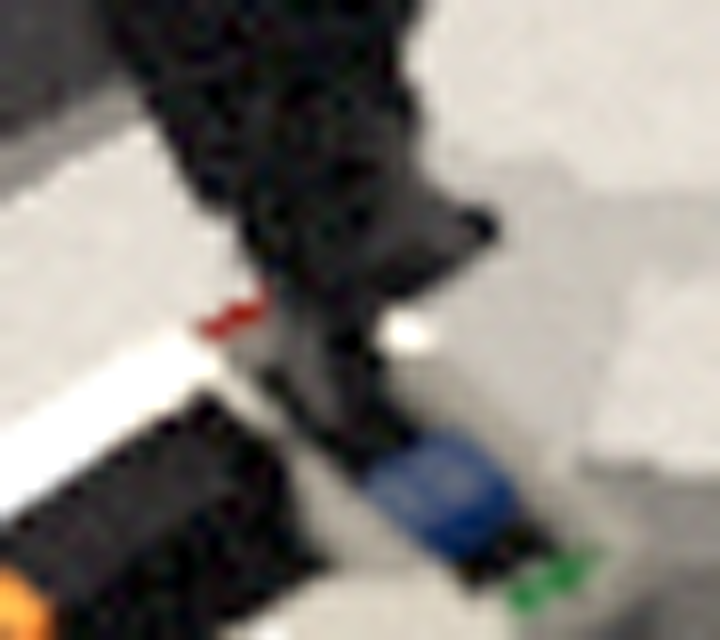

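```bash
python3 -m creep '{"offset":[[0.02,0,0],[0.04,0,0],[0.06,0,0],[0.08,0,0],[0.1,0,0],[0.11,0,0],[0.11,0,0]],"angular":[[0,0,0],[0,0,0],[0,0,0],[0,0,0],[0,0,0],[0,0,0],[0,0,0]]}'
python3 - <<'E'
from h import *
s=imaging.get_image("scene")
crop("scene",180,90,45,40,16,"s22",np.clip(s.astype(float)*1.5,0,255).astype(np.uint8))
E
```

```text
time_s: 20.2
tool_pos: [0.442, -0.3208, -0.0003]
ee_rot: [2.154, 2.287, -0.0]
contact_force: [-0.3, -0.1, -0.9]
opening: 0.0002
```

View pics/s22.png

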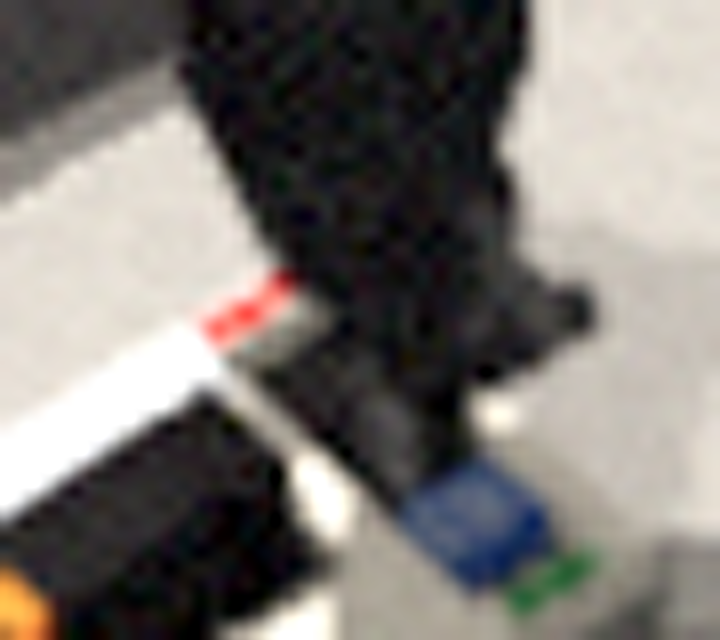

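The tab is moving and now sits around (475,525). I'll keep pushing to the stop.

```bash
python3 -m creep '{"offset":[[0.01,0,0],[0.02,0,0],[0.03,0,0],[0.035,0,0],[0.035,0,0]],"angular":[[0,0,0],[0,0,0],[0,0,0],[0,0,0],[0,0,0]]}'
python3 - <<'E'
from h import *
s=imaging.get_image("scene")
crop("scene",180,90,45,40,16,"s23",np.clip(s.astype(float)*1.5,0,255).astype(np.uint8))
E
```

```text
time_s: 20.75
tool_pos: [0.4414, -0.3105, -0.0003]
ee_rot: [-2.154, -2.287, 0.0]
contact_force: [-0.2, 0.3, -0.4]
opening: -0.0001
```

View pics/s23.png

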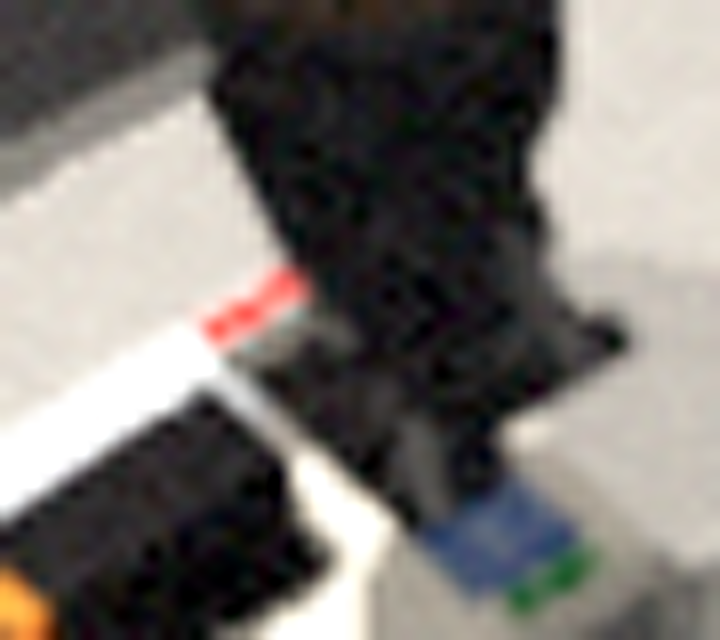

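```bash
python3 -m creep '{"offset":[[0.005,0,0],[0.01,0,0],[0.01,0,0]],"angular":[[0,0,0],[0,0,0],[0,0,0]]}'; python3 -m creep '{"offset":[[0.004,0,0],[0.007,0,0],[0.007,0,0]],"angular":[[0,0,0],[0,0,0],[0,0,0]]}'
```

```text
time_s: 21.1
tool_pos: [0.4412, -0.3078, -0.0004]
ee_rot: [2.154, 2.286, -0.0]
contact_force: [-0.6, -0.3, -0.9]
opening: -0.0004
time_s: 21.4
tool_pos: [0.4412, -0.3058, -0.0]
ee_rot: [2.154, 2.286, -0.0]
contact_force: [-1.6, -1.3, 5.0]
opening: -0.0006
```

```bash
python3 -m creep '{"offset":[[0.004,0,0],[0.007,0,0],[0.007,0,0]],"angular":[[0,0,0],[0,0,0],[0,0,0]]}'
python3 - <<'E'
from h import *
s=imaging.get_image("scene")
crop("scene",180,90,45,40,16,"s24",np.clip(s.astype(float)*1.5,0,255).astype(np.uint8))
print(ctrl.get_obs()["contact_force"])
E
```

```text
time_s: 21.7
tool_pos: [0.4412, -0.3039, 0.0001]
ee_rot: [2.154, 2.286, -0.0]
contact_force: [0.1, -3.8, 5.9]
opening: -0.0001
[-0.2748198  -3.41322198  5.47817346]
```

View pics/s24.png

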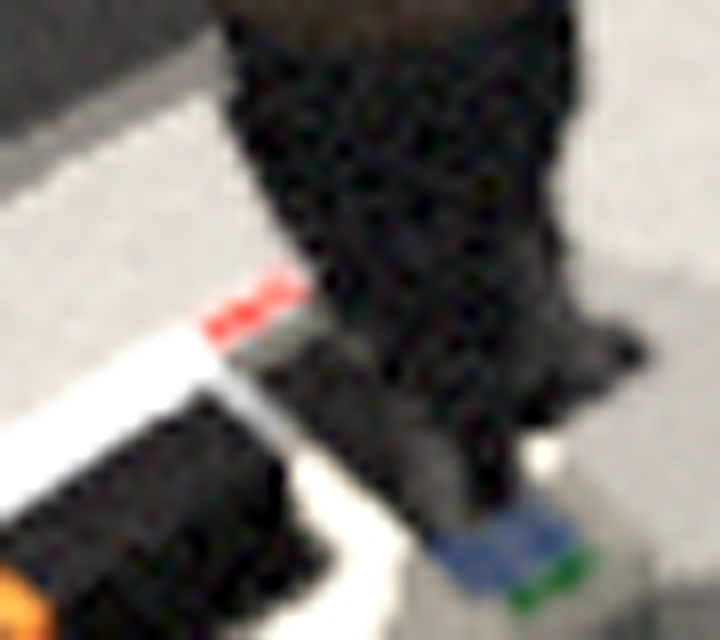

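Run:
```python
from h import *
from fit import pt
c=np.array([.500,-.324,.059])
q=lambda x,y,z:((proj("scene",[*pt(c,x/1e3,y/1e3),z])-[180,90]+.5)*16-.5).round().tolist()
for s in (0,20,26,30):
  print(s,[q(-56.5+a,10+s+b,.035) for a,b in((14,-11),(14,11),(-14,11),(-14,-11))])
print("slot",[q(-56.5+a,b,.035) for a,b in((16,-51),(16,51),(-16,51),(-16,-51))])
```

```text
0 [[352.0, 478.0], [412.0, 531.0], [508.0, 469.0], [449.0, 416.0]]
20 [[406.0, 526.0], [466.0, 580.0], [563.0, 518.0], [503.0, 464.0]]
26 [[423.0, 541.0], [483.0, 595.0], [579.0, 532.0], [519.0, 479.0]]
30 [[433.0, 551.0], [494.0, 605.0], [590.0, 542.0], [530.0, 488.0]]
slot [[214.0, 363.0], [487.0, 610.0], [597.0, 538.0], [323.0, 294.0]]
```

```bash
python3 -m creep '{"offset":[[-0.01,0,0],[-0.02,0,0],[-0.04,0,0],[-0.06,0,0],[-0.06,0,-0.08],[-0.06,0,-0.2],[-0.06,0,-0.34],[-0.1,0,-0.45],[-0.2,0,-0.5],[-0.2,0,-0.5]],"angular":[[0,0,0],[0,0,0],[0,0,0],[0,0,0],[0,0,0],[0,0,0],[0,0,0],[0,0,0],[0,0,0],[0,0,0]]}'
python3 - <<'E'
from h import *
s=imaging.get_image("scene")
crop("scene",180,90,45,40,16,"s25",np.clip(s.astype(float)*1.5,0,255).astype(np.uint8))
s=imaging.get_image("top")
crop("top",335,165,65,65,9,"t25",s)
E
```

```text
time_s: 22.75
tool_pos: [0.445, -0.3661, 0.1518]
ee_rot: [2.153, 2.283, -0.001]
contact_force: [-0.2, 0.1, -0.7]
opening: 0.0001
```

View pics/s25.png

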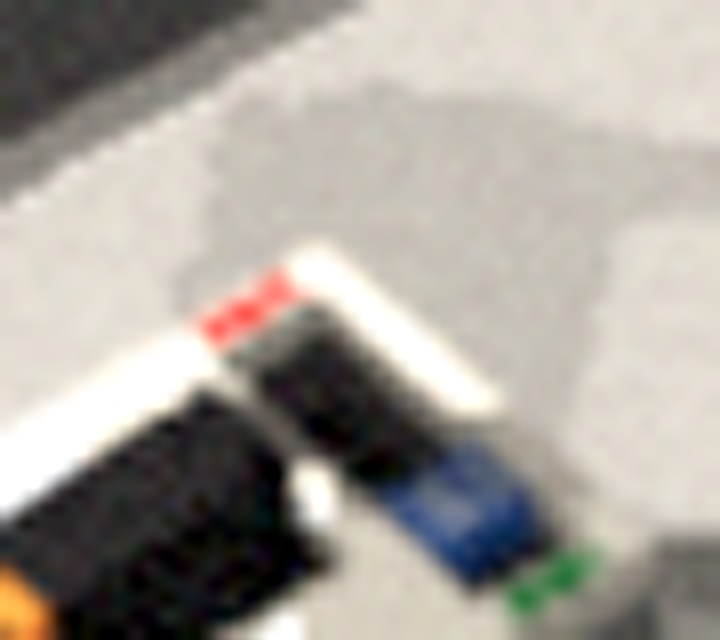

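View pics/t25.png

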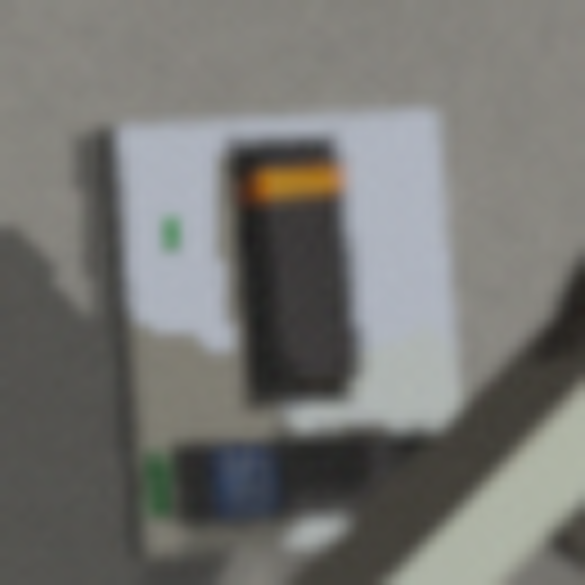

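The tab sits only about 8–10 mm on; the tip rode over it and dragged it back. I'll go in again and deeper.

```bash
python3 go.py .443 -.352 .005 93.4
```

```text
t 22.85 pos [ 0.4443 -0.3633  0.1491] F [-0.6  0.2 -0.7] open -0.0001 q [-0.82  0.17  1.51  0.    1.46 -2.45]
offset [ 0.0374 -0.0019  0.4803] rows 2.8903401039677945 ang [-0.0001 -0.0003 -0.0002]
```

```bash
python3 -m creep '{"offset":[[0.037,-0.002,0.05],[0.037,-0.002,0.15],[0.037,-0.002,0.27],[0.037,-0.002,0.37],[0.037,-0.002,0.44],[0.037,-0.002,0.48],[0.037,-0.002,0.49],[0.037,-0.002,0.49]],"angular":[[0,0,0],[0,0,0],[0,0,0],[0,0,0],[0,0,0],[0,0,0],[0,0,0],[0,0,0]]}' -1 40;  python3 -m creep '{"offset":[[0,0,0.004],[0,0,0.008],[0,0,0.008]],"angular":[[0,0,0],[0,0,0],[0,0,0]]}';  python3 -m creep '{"offset":[[0,0,0.004],[0,0,0.008],[0,0,0.008]],"angular":[[0,0,0],[0,0,0],[0,0,0]]}'; python3 go.py .443 -.352 .005 93.4
```

```text
time_s: 23.65
tool_pos: [0.4433, -0.3521, 0.0028]
ee_rot: [-2.154, -2.286, -0.0]
contact_force: [0.4, -0.6, 1.5]
opening: -0.0001
time_s: 23.95
tool_pos: [0.4434, -0.3526, 0.0007]
ee_rot: [2.154, 2.286, -0.0]
contact_force: [-0.2, -0.2, -0.6]
opening: -0.0002
time_s: 24.25
tool_pos: [0.4432, -0.3524, -0.0023]
ee_rot: [-2.154, -2.286, 0.0]
contact_force: [-0.8, 0.5, 0.4]
opening: -0.0001
t 24.25 pos [ 0.4432 -0.3524 -0.0023] F [-0.8  0.5  0.4] open -0.0001 q [-0.81  0.28  1.7  -0.    1.16 -2.44]
offset [ 0.0012 -0.0005 -0.0243] rows 0.1461545982181142 ang [-0.0001 -0.      0.    ]
```

```bash
python3 -m creep '{"offset":[[0,0,0.004],[0,0,0.008],[0,0,0.008]],"angular":[[0,0,0],[0,0,0],[0,0,0]]}';  python3 -m creep '{"offset":[[0,0,0.004],[0,0,0.007],[0,0,0.007]],"angular":[[0,0,0],[0,0,0],[0,0,0]]}'
python3 - <<'E'
from h import *
s=imaging.get_image("scene")
crop("scene",180,90,45,40,16,"s26",np.clip(s.astype(float)*1.5,0,255).astype(np.uint8))
print(ctrl.get_obs()["contact_force"])
E
```

```text
time_s: 24.55
tool_pos: [0.4432, -0.3524, -0.0047]
ee_rot: [-2.154, -2.286, 0.0]
contact_force: [-0.1, 0.1, 0.2]
opening: -0.0003
time_s: 24.85
tool_pos: [0.4432, -0.3524, -0.0068]
ee_rot: [-2.154, -2.286, 0.0]
contact_force: [0.1, 0.1, -0.2]
opening: -0.0002
[-1.0439631  -0.4869578  -0.59096272]
```

View pics/s26.png

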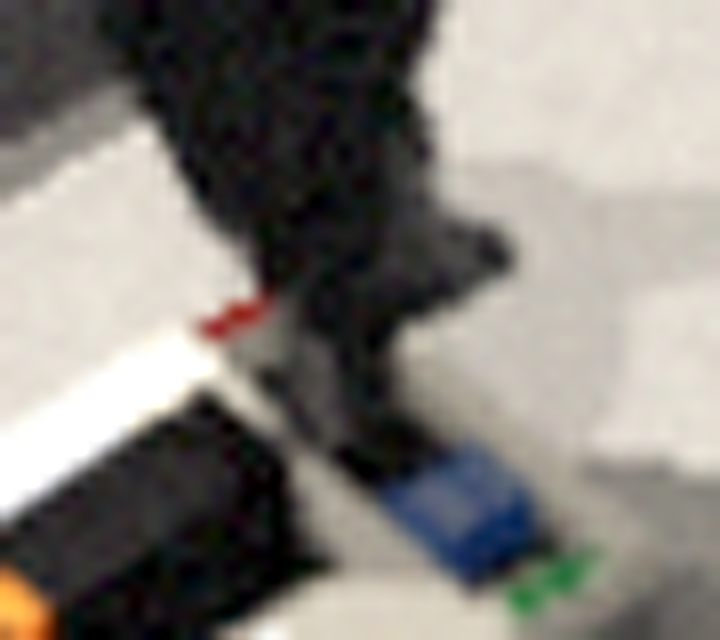

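```bash
python3 -m creep '{"offset":[[0.02,0,0.003],[0.04,0,0.003],[0.06,0,0.003],[0.08,0,0.003],[0.1,0,0.003],[0.115,0,0.003],[0.12,0,0.003],[0.12,0,0.003]],"angular":[[0,0,0],[0,0,0],[0,0,0],[0,0,0],[0,0,0],[0,0,0],[0,0,0],[0,0,0]]}'
python3 - <<'E'
from h import *
s=imaging.get_image("scene")
crop("scene",180,90,45,40,16,"s27",np.clip(s.astype(float)*1.5,0,255).astype(np.uint8))
E
```

```text
time_s: 25.7
tool_pos: [0.4411, -0.3162, -0.0075]
ee_rot: [2.154, 2.287, -0.0]
contact_force: [-0.2, 0.0, -0.0]
opening: -0.0001
```

View pics/s27.png

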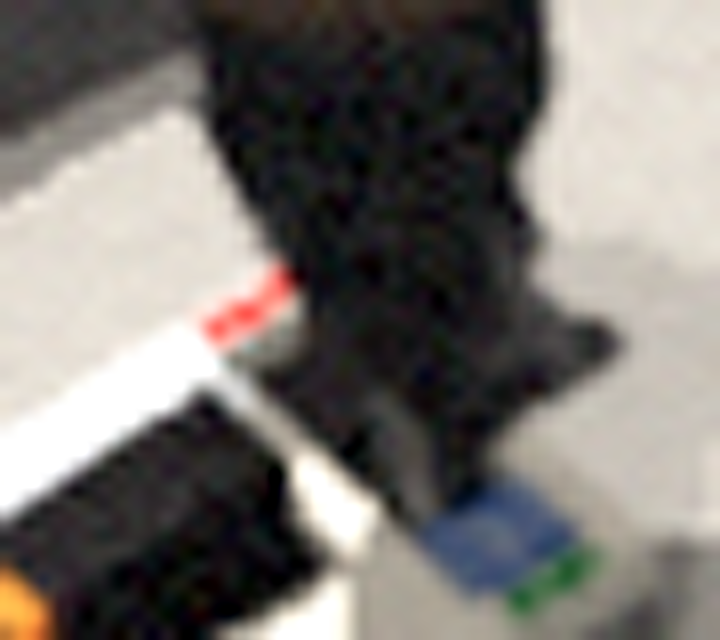

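```bash
python3 -m creep '{"offset":[[0.005,0,0],[0.01,0,0],[0.01,0,0]],"angular":[[0,0,0],[0,0,0],[0,0,0]]}'; python3 -m creep '{"offset":[[0.004,0,0],[0.007,0,0],[0.007,0,0]],"angular":[[0,0,0],[0,0,0],[0,0,0]]}'
python3 - <<'E'
from h import *
s=imaging.get_image("scene")
crop("scene",180,90,45,40,16,"s28",np.clip(s.astype(float)*1.5,0,255).astype(np.uint8))
E
```

```text
time_s: 26.05
tool_pos: [0.4409, -0.3134, -0.0076]
ee_rot: [2.155, 2.286, -0.0]
contact_force: [-0.1, -1.7, 0.1]
opening: 0.0001
time_s: 26.35
tool_pos: [0.441, -0.3126, -0.0073]
ee_rot: [2.153, 2.285, -0.002]
contact_force: [-0.2, -11.3, -2.4]
opening: -0.0003
```

View pics/s28.png

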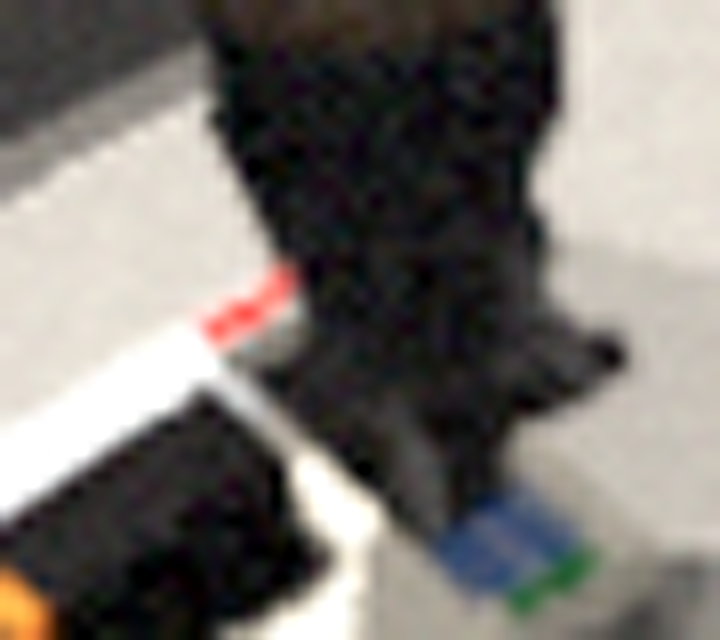

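There is a hard stop at 11 N with the tab against the green mark. I'll back off along the slot first, then rise and swing clear.

```bash
python3 -m creep '{"offset":[[-0.01,0,0],[-0.03,0,0],[-0.06,0,0],[-0.08,0,0],[-0.08,0,-0.06],[-0.08,0,-0.18],[-0.08,0,-0.34],[-0.08,0,-0.5],[-0.1,-0.15,-0.6],[-0.15,-0.3,-0.6],[-0.15,-0.3,-0.6]],"angular":[[0,0,0],[0,0,0],[0,0,0],[0,0,0],[0,0,0],[0,0,0],[0,0,0],[0,0,0],[0,0,0],[0,0,0],[0,0,0]]}'
python3 - <<'E'
from h import *
s=imaging.get_image("scene")
crop("scene",180,90,45,40,16,"s29",np.clip(s.astype(float)*1.5,0,255).astype(np.uint8))
cv2.imwrite("pics/s29f.png",cv2.resize(s[:,:,::-1],(800,600)))
t=imaging.get_image("top")
crop("top",335,165,65,65,9,"t29",np.clip(t.astype(float)*1.5,0,255).astype(np.uint8))
E
```

```text
time_s: 27.5
tool_pos: [0.3502, -0.3637, 0.1738]
ee_rot: [2.157, 2.282, -0.003]
contact_force: [0.7, -0.1, -0.5]
opening: 0.0003
```

View pics/s29.png

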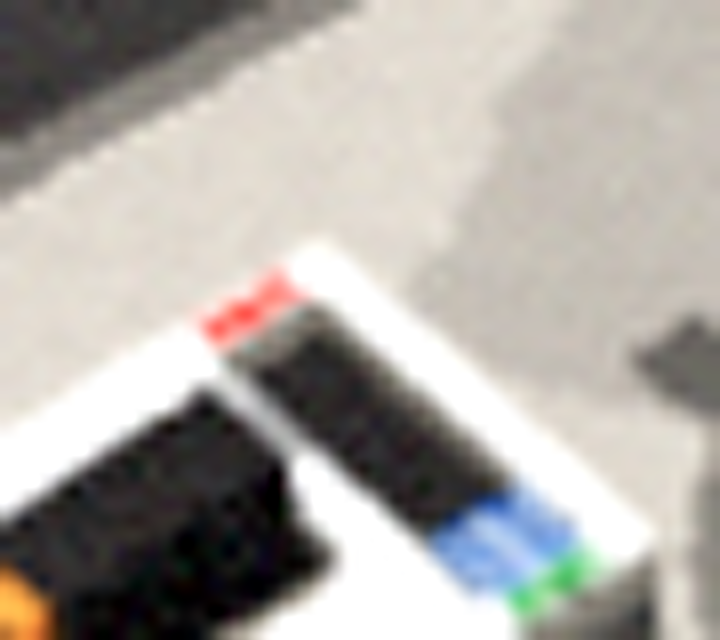

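View pics/t29.png

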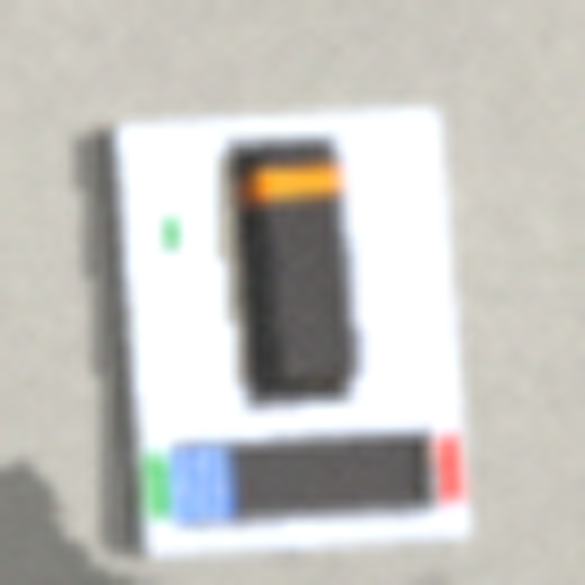

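View pics/s29f.png

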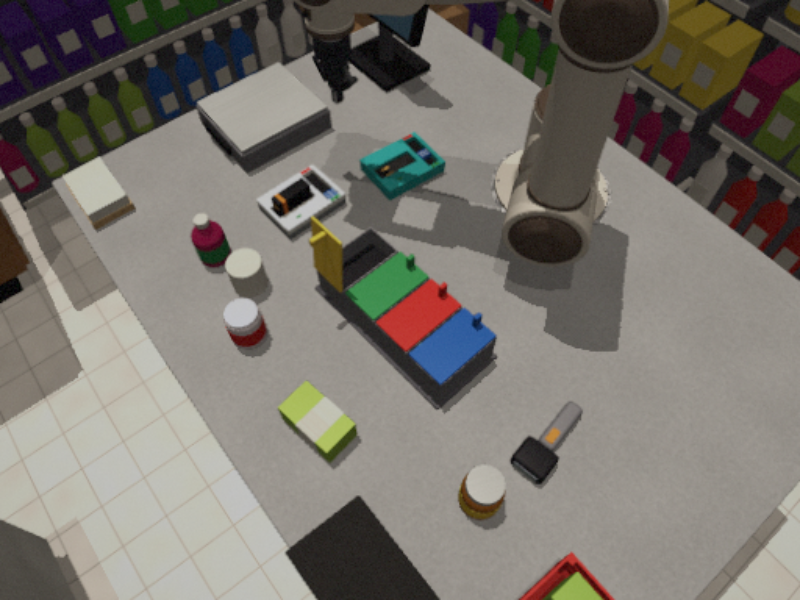

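Tab is against green, the pack is seated in the bay, the other lids are shut and the bystanders have not moved. Handing in.

```bash
python3 -c "
from workcell import ctrl
print(ctrl.get_obs()['contact_force'], ctrl.close_job())"
```

```text
the job is handed in; nothing more can be done
[-0.2757832  -0.44708697 -0.19587092] None
```

I handed the job in at about 27.5 s of the 66 s allowed; no verdict was reported. The yellow lid is open, the pack stands in the white charger's bay and the switch is fully on.

- **Lid:** I pinched its fin and swung it along its arc to about 1.55 rad, worked out from the arm's travel. It stands upright in the last picture.
- **Pack:** The force reading changed from −2.6 N to +4.6 N as it touched the bay floor. The pictures after release show it upright and aligned with the bay. I did not measure its final position beyond that; the bay's 5–6 mm clearance is tighter than the allowed offsets.
- **Switch:** It met a firm stop at 11 N. Both cameras then showed the tab against the green mark, where its corner matches the fully-on position.
- **Rest of the counter:** The red, blue and green lids are shut and the other objects look unmoved. I left the turquoise look-alike alone. The arm is clear, with the force reading near zero.

Two things went wrong on the way:
- **Reported tool height:** The fingertips turned out to be about 25–30 mm higher than the reported tool position. Because of this, the first try at the fin closed on nothing; I corrected for it using the pictures and force readings.
- **First push of the switch:** The tip was too shallow, rode over the tab and dragged it back to about 10 mm. This was after the pack was already in the bay. A deeper second push completed it.

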